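# Load the converter test fixture, screen it and pull the test slide

## Task

Seat every converter module on the bench flat and square in a pocket of the white test fixture (any pocket, one each), and take the aluminium screen plate from its rack and stand it on the bench leaning at a clear slant, its broad face squarely against the middle of the vented side of the power supply. Then pull the red sprung slide handle all the way out to its stop, keep it there for a moment and let it go fully home; leave the bottle, wire spool and screwdriver where they are.

Things in the scene. Friction and masses are not known exactly. Their poses are not given: they have to be found in the camera images.
- module0: converter module: bright aluminium block 44 x 28 x 20 mm (x, y, z) with a yellow patch on top, standing on a blue base flange 56 x 36 x 6 mm; 26 mm tall in all, 90 g. Origin: centre of its underside; x along its length. Half a turn makes no difference. May be absent (None): four to six are present
- module1: converter module: bright aluminium block 44 x 28 x 20 mm (x, y, z) with a yellow patch on top, standing on a blue base flange 56 x 36 x 6 mm; 26 mm tall in all, 90 g. Origin: centre of its underside; x along its length. Half a turn makes no difference. May be absent (None): four to six are present
- module2: converter module: bright aluminium block 44 x 28 x 20 mm (x, y, z) with a yellow patch on top, standing on a blue base flange 56 x 36 x 6 mm; 26 mm tall in all, 90 g. Origin: centre of its underside; x along its length. Half a turn makes no difference. May be absent (None): four to six are present
- module3: converter module: bright aluminium block 44 x 28 x 20 mm (x, y, z) with a yellow patch on top, standing on a blue base flange 56 x 36 x 6 mm; 26 mm tall in all, 90 g. Origin: centre of its underside; x along its length. Half a turn makes no difference. May be absent (None): four to six are present
- module4: converter module: bright aluminium block 44 x 28 x 20 mm (x, y, z) with a yellow patch on top, standing on a blue base flange 56 x 36 x 6 mm; 26 mm tall in all, 90 g. Origin: centre of its underside; x along its length. Half a turn makes no difference. May be absent (None): four to six are present
- module5: converter module: bright aluminium block 44 x 28 x 20 mm (x, y, z) with a yellow patch on top, standing on a blue base flange 56 x 36 x 6 mm; 26 mm tall in all, 90 g. Origin: centre of its underside; x along its length. Half a turn makes no difference. May be absent (None): four to six are present
- fixture: fixed white test fixture plate 150 x 210 x 14 mm (x, y, z) on the bench, with six rectangular pockets in two rows of three and a blue slide housing (30 x 80 mm, 34 mm tall) on its -x edge. Origin: centre of the underside; the slide pulls out along its -x
- slide (a joint): sprung test slide in the blue housing: 0 = home, grows as it is pulled out along the fixture's -x to the stop at 0.040 m. The spring pulls it home (about 5 N at home, 12 N at the stop)
- handle (a point): centre of the top of the red slide handle, an upright block 14 mm (x, along the pull) x 44 mm (y) from 6 to 44 mm above the bench, at home 33 mm clear of the housing; a 10 mm rod joins its foot to the housing (top of the rod 15 mm above the bench). Moves with the slide; axes as the fixture's
- screen: flat aluminium screen plate 8 mm thick (x), 120 mm wide (y), 150 mm tall (z), orange band along its top edge, 280 g. Starts upright in the rack. Origin: centre of its lower edge face
- rack: fixed black slotted rack, 37 x 150 mm, 36 mm tall; the plate stands in an 11 mm slot along its y, on a floor 6 mm above the bench. Origin: centre of the underside
- supply: fixed cream-white bench power supply, box 180 x 220 x 80 mm (x, y, z). Its vented plain side, against which the plate leans, looks along its -x (90 mm from the origin) and towards the fixture. Origin: centre of the underside
- lean_edge (a point): middle of the top edge of the supply's vented side, 80 mm above the bench; axes as the supply's
- bottle: bystander: brown bottle, 60 mm diameter, 150 mm tall, stands on its origin
- spool: bystander: spool of copper wire, 56 mm diameter, 40 mm tall, stands on its origin
- screwdriver: bystander: screwdriver lying on the bench
- pocket0 (a point): centre of the floor of a fixture pocket: 59 x 39 mm (x, y), 6 mm deep, floor 8 mm above the bench; axes as the fixture's
- pocket1 (a point): centre of the floor of a fixture pocket: 59 x 39 mm (x, y), 6 mm deep, floor 8 mm above the bench; axes as the fixture's
- pocket2 (a point): centre of the floor of a fixture pocket: 59 x 39 mm (x, y), 6 mm deep, floor 8 mm above the bench; axes as the fixture's
- pocket3 (a point): centre of the floor of a fixture pocket: 59 x 39 mm (x, y), 6 mm deep, floor 8 mm above the bench; axes as the fixture's
- pocket4 (a point): centre of the floor of a fixture pocket: 59 x 39 mm (x, y), 6 mm deep, floor 8 mm above the bench; axes as the fixture's
- pocket5 (a point): centre of the floor of a fixture pocket: 59 x 39 mm (x, y), 6 mm deep, floor 8 mm above the bench; axes as the fixture's
Not all that is in view belongs to the job. What is shaped like the module3 but black or purple is not meant.

How it is judged:
By the outcome, as a careful person would: the job done as asked, in the order asked, and still so for the second after the job is handed in, with the robot touching nothing.
Of module0, module1, module2, module3, module4, module5 only 4 to 6 are there at a start; the rules pass over those that are not, and their reading is None.
At some moment in a run one of module0, module1, module2, module3, module4, module5 may be knocked a few centimetres aside while the robot is not near it.
It also fails if it takes over 210 s, if anything falls off the work surface, if the arm or the gripper's body presses on something with over 40 N, if the wrist force passes 120 N, or if a joint passes its speed limit or range.

## Robot

A 7-joint arm with a two-finger parallel gripper is mounted at the origin on the work surface. World frame = base frame: x ahead of the robot, y to its left, z up, the work surface at z = 0. Lengths are in mm, angles in rad, forces in N, time in s.
With the tool pointing down it reaches from about 400 to 875 mm from the base axis. Payload 4.4 kg.
Tool frame: the origin (TCP) lies on the centre line of the jaws, within the pads' length; the fingertips stand 14 mm ahead of it and the grasp point (between the pads) lies 5 mm behind it (tips_ahead is the distance from the TCP to the fingertips, in mm); z points along the fingers, y is the line along which they close (so a half turn about z gives the same grasp; the last joint's range is limited). The gripper opens to 85 mm and grips with 20 to 120 N. Pads are 22 mm wide; open, the fingers measure 114 mm over their backs; the gripper's body (76 mm by 85 mm) begins 54 mm behind the grasp point. The pads swing forward as they close: fully open they stand 13 mm farther back than shut.
Start: joints at [1.203, 0.628, 0.038, 1.517, -0.027, 0.996, -0.02], TCP at [193.233, -620.628, 245.313] pointing down, gripper open.
Joint ranges: [-3.06, 3.06], [-0.37, 2.12], [-1.25, 1.32], [0.18, 2.47], [-1.1, 4.24], [0.23, 1.98], [-2.94, 2.94]. Speed limits (rad/s): [2.57, 2.57, 3.14, 3.14, 3.14, 3.14, 3.14].

## Interface

Orientations are given as [roll, pitch, yaw] about the fixed x, y, z axes, in that order (R = Rz(yaw) Ry(pitch) Rx(roll)).
In Python, from cell import * gives the robot as it stands.
- The arm moves only by the tool move_arm, never from a script. Its argument "rows" is text: rows parted by semicolons, each of 7 numbers parted by spaces: the shift along the tool's x, y, z scaled (see below), then the turn, a rotation vector about the tool's x, y, z scaled (see below), then the closure, from -1 (fully open) to 1 (shut). A call has 1 to 12 rows; each row is the pose to reach, as a shift and turn from the pose commanded when the call began, along the tool's axes at that moment; what a row does not reach only later rows make up. The controller multiplies each number of a shift by 0.3 m and each number of a turn by pi/2 rad. A row lasts 1/12 s, in which the tool goes at most 41.7 mm and 7.16 degrees, less where a joint would pass 70% of its speed; a pose out of reach is approached as far as the arm can. A call with a number of a shift or a turn outside -1 to 1 is refused whole. A call with a gripper value outside its range is refused whole. The fingers move at their own pace and stop on an object; the grip force is fixed at half the most. Time passes only in rows, so rows that repeat a pose let the fingers close. It gives the time, the measured TCP pose, the force, the opening and the grip force at its end, in the units of the state.
- read_state(): the state, without advancing time (a new reading comes with each control period).
- get_image(name): name is "scene" or "side" or "wrist"; returns a dict with "img" (400x640x3 uint8, red, green, blue), "vfov" (degrees; the focal length in pixels is half the picture's height over the tangent of half this angle, whatever the lens; pixels are square), "cx", "cy" (the principal point, pixels), "k1" (the pictures are not rectified: a ray, as slopes to the right and down, at radius r is drawn at 1 + k1 r^2 times it, then the intrinsics apply), "extrinsics" (4x4, takes a point from camera to world coordinates); the wrist camera has in their place "T_tool_cam" (4x4, takes a point from camera to tool coordinates, whose origin is the TCP and whose axes are the flange's). Camera axes: x right, y up, looking along -z (the intrinsics and any distortion apply to the point x, -y, -z); pixel columns grow to the right and rows downward; lengths in mm; the calibration is good to about 2 mm. A picture is of the moment at which its call begins: read the wrist's pose just before it. There is no depth.
- finish_job(): hands the job in; it is judged then, once.
The state is a dict: "clock": time; "qpos": joint angles; "qd": joint speeds; "tau": joint torques, N m; "eef_pos": TCP position; "tool_rot": TCP orientation; "force": force on the tool from outside, world axes, zero at the start; "torque": the same for the moment, N m; "width": finger opening in mm; "gripper_force": force on a finger pad.
Only numpy, scipy, OpenCV 4.12 (cv2) and the standard library are available. Lean on these libraries where they do the work, as an engineer would, in place of code of your own. Each camera call takes 0.05 s, during which the arm holds its last target. There are 200 camera calls.

## Working session

There is one attempt and no reset: what is moved stays moved. The work goes in short steps, Python scripts to look and compute and a tool call to move; the robot and the scene stay as the last step left them, time stands still between calls to the robot, and variables do not carry over. Pictures are saved under pics/ and viewed, at most 14 in all, crops included, and the job is handed in when it is done.

Besides the shell and the picture viewer there is one more tool, called after ">>>" as name(argument=value, ...), one argument or row to a line, values as JSON. move_arm: Moves the arm, as the interface text tells. Its arguments: {"type":"object","properties":{"rows":{"type":"string"}},"required":["rows"]}

```bash
ls; mkdir -p pics; python3 - <<'E'
from cell import *
import cv2
s=read_state();print(s)
for n in("scene","side","wrist"):
    d=get_image(n);cv2.imwrite(f"pics/{n}0.png",d["img"][:,:,::-1]);print(n,{k:v for k,v in d.items() if k!="img"})
E
```

```text
pics
{'clock': 0.0, 'qpos': array([ 1.2032067 ,  0.62931755,  0.03840923,  1.51839833, -0.02700318,
        0.99630934, -0.0200133 ]), 'qd': array([ 1.23211692e-05, -2.80748450e-04,  1.00490425e-03,  1.74334684e-04,
        7.36418874e-04,  4.32872399e-04, -7.18281616e-04]), 'tau': array([ 7.04380491e-04, -5.63388026e+01,  1.22646332e+00, -1.93440485e+01,
        1.09557883e-02,  1.05200079e-02,  2.51252766e-05]), 'eef_pos': array([ 193.06202289, -620.02068779,  244.39729423]), 'tool_rot': array([-3.13967690e+00,  2.67932641e-06,  3.01800391e-01]), 'force': array([ 0.03177893, -0.00903361,  0.96485991]), 'torque': array([ 0.00302461,  0.01001494, -0.05160902]), 'gripper_force': 0.0, 'width': 85.40296711136723}
scene {'vfov': 42.32414899433551, 'cx': 316.3725759673766, 'cy': 206.18311760748804, 'k1': -0.17036370077449417, 'extrinsics': array([[-7.19346489e-01, -5.71942377e-01,  3.94236662e-01,
         1.29974575e+03],
       [ 6.94644944e-01, -5.94724746e-01,  4.04686148e-01,
         7.76823576e+02],
       [ 3.00514124e-03,  5.64964064e-01,  8.25110038e-01,
         1.66017270e+03]
[... 327 characters left out ...]
 6.97871021e-01, -6.79240371e-01,
        -9.59614975e+02],
       [ 7.08648024e-03,  6.98642810e-01,  7.15435536e-01,
         1.09600969e+03],
       [ 0.00000000e+00,  0.00000000e+00,  0.00000000e+00,
         1.00000000e+00]])}
wrist {'vfov': 67.93311072899535, 'cx': 320.28378116024544, 'cy': 201.0789464631137, 'k1': -0.03307276397932506, 'T_tool_cam': array([[-1.23805998e-04,  9.55496878e-01,  2.95001188e-01,
         7.42895509e+01],
       [ 9.99999566e-01, -1.53965985e-04,  9.18369056e-04,
         5.82487647e-01],
       [ 9.22918914e-04,  2.95001173e-01, -9.55496445e-01,
        -1.29601909e+02],
       [ 0.00000000e+00,  0.00000000e+00,  0.00000000e+00,
         1.00000000e+00]])}
```

View pics/scene0.png

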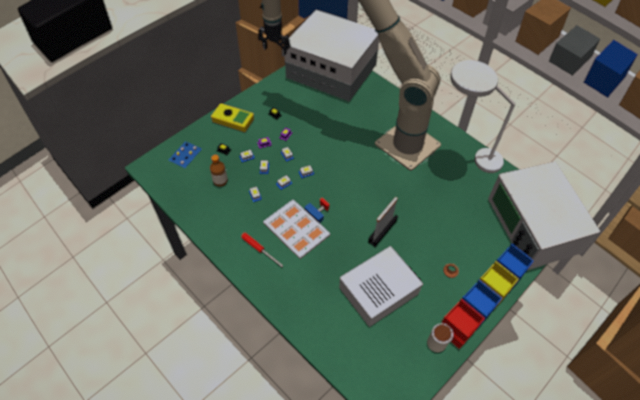

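View pics/side0.png

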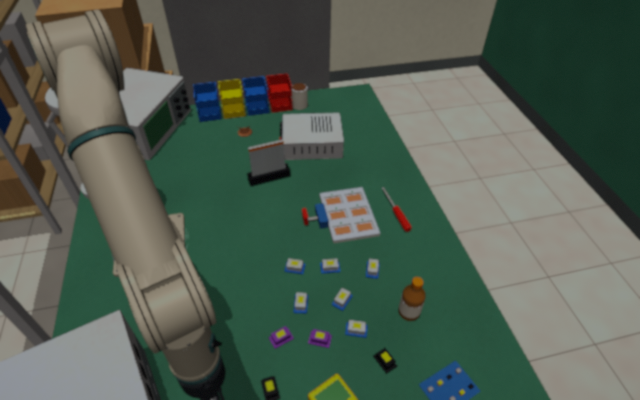

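Scene picture shows six blue-flanged modules at about (247,155), (264,166), (287,153), (306,171), (284,181) and (255,193). The decoys are purple at (265,142) and (286,133), and black at (275,112) and (224,148). The fixture is at (297,228), the red handle at (324,205), the rack and plate at (384,222), and the supply at (380,285). The side view agrees.

```bash
cat > h.py <<'E'
from cell import *
import numpy as np, cv2
from scipy.spatial.transform import Rotation as R
from scipy.optimize import minimize
def Tt(s):
    T=np.eye(4);T[:3,:3]=R.from_euler('xyz',s["tool_rot"]).as_matrix();T[:3,3]=s["eef_pos"];return T
class Cam:
    def __init__(c,n):
        s=read_state();d=get_image(n);c.img=np.ascontiguousarray(d["img"][:,:,::-1])
        c.T=Tt(s)@d["T_tool_cam"] if n=="wrist" else d["extrinsics"]
        f=200/np.tan(np.radians(d["vfov"]/2));c.f,c.cx,c.cy,c.k=f,d["cx"],d["cy"],d["k1"]
    def proj(c,P):
        P=np.atleast_2d(P).astype(float);p=(P-c.T[:3,3])@c.T[:3,:3]
        u=p[:,0]/-p[:,2];v=p[:,1]/p[:,2];g=1+c.k*(u*u+v*v)
        return np.c_[c.cx+c.f*u*g,c.cy+c.f*v*g]
    def back(c,uv,z):
        uv=np.atleast_2d(uv).astype(float);a=(uv-[c.cx,c.cy])/c.f;b=a.copy()
        for _ in range(15): b=a/(1+c.k*(b**2).sum(1,keepdims=True))
        r=np.c_[b[:,0],-b[:,1],-np.ones(len(b))]@c.T[:3,:3].T
        return c.T[:3,3]+r*((z-c.T[2,3])/r[:,2:])
def hsv(im): return cv2.cvtColor(im,cv2.COLOR_BGR2HSV)
def box(x,y,a,dx,dy,zs):
    ca,sa=np.cos(a),np.sin(a)
    return np.array([[x+ca*i*dx/2-sa*j*dy/2,y+sa*i*dx/2+ca*j*dy/2,z] for z in zs for i,j in((1,1),(1,-1),(-1,-1),(-1,1))])
def yellow(c):
    h=hsv(c.img);m=cv2.inRange(h,(22,110,90),(36,255,255))
    n,l,st,ce=cv2.connectedComponentsWithStats(m);return [(ce[i],st[i,4]) for i in range(1,n)]
E
python3 - <<'E'
from h import *
A=Cam("scene");B=Cam("side")
for c,n in((A,"scene"),(B,"side")):
    print(n)
    for ce,a in yellow(c):
        if 4<a<200:
            u,v=ce.astype(int);w=c.img[v-9:v+10,u-9:u+10];hh=hsv(w)
            b=cv2.inRange(hh,(100,90,60),(125,255,255)).sum()//255;p=cv2.inRange(hh,(126,60,40),(165,255,255)).sum()//255
            print(ce.round(),a,c.back(ce,26)[0].round()[:2],"blue",b,"purp",p)
# rough others
print("fix",A.back([(297,228)],14).round(),B.back([(349,214)],14).round())
print("handle",A.back([(324,204)],44).round(),B.back([(306,213)],44).round())
print("rack",A.back([(384,228)],30).round(),B.back([(270,175)],30).round())
print("supply corners top",A.back([(340,285),(391,249),(422,284),(371,315)],80).round())
print("bottle,spool",A.back([(220,183),(451,270)],0).round())
def crop(c,x0,y0,x1,y1,s): return cv2.resize(c.img[y0:y1,x0:x1],None,fx=s,fy=s,interpolation=cv2.INTER_CUBIC)
a=crop(A,130,95,450,335,2.4);cv2.imwrite("pics/crop.png",np.clip(a*1.5,0,255))
E
```

```text
scene
[274. 110.] 18 [ 298. -524.] blue 0 purp 0
[285. 131.] 10 [ 345. -397.] blue 0 purp 82
[264. 140.] 12 [ 444. -423.] blue 0 purp 90
[223. 146.] 23 [ 590. -518.] blue 0 purp 0
[287. 151.] 9 [ 415. -309.] blue 40 purp 0
[246. 153.] 12 [ 544. -419.] blue 46 purp 0
[264. 164.] 10 [ 530. -323.] blue 35 purp 0
[306. 169.] 10 [ 423. -185.] blue 39 purp 0
[283. 180.] 11 [ 525. -208.] blue 48 purp 0
[254. 191.] 13 [ 645. -244.] blue 37 purp 0
side
[219.  84.] 25 [275. 841.] blue 87 purp 0
[227.  81.] 13 [312. 861.] blue 0 purp 0
[294. 263.] 21 [ 418. -188.] blue 53 purp 0
[330. 262.] 24 [ 520. -211.] blue 61 purp 0
[373. 265.] 22 [ 640. -247.] blue 23 purp 0
[342. 295.] 27 [ 526. -326.] blue 41 purp 0
[300. 299.] 27 [ 410. -312.] blue 25 purp 0
[356. 325.] 33 [ 539. -421.] blue 46 purp 0
[280. 333.] 35 [ 340. -400.] blue 0 purp 179
[320. 335.] 41 [ 438. -426.] blue 0 purp 178
[386. 356.] 64 [ 586. -520.] blue 0 purp 0
[269. 385.] 75 [ 292. -526.] blue 0 purp 0
[440. 382.] 13 [ 691. -612.] blue 289 purp 0
[462. 392.] 16 [ 732. -645.] blue 265 purp 0
fix [[635. -10.  14.]] [[630. -28.  14.]]
handle [[500.  -3.  44.]] [[489. -19.  44.]]
rack [[408. 223.  30.]] [[405. 197.  30.]]
supply corners top [[711. 289.  80.]
 [482. 316.  80.]
 [509. 481.  80.]
 [715. 436.  80.]]
bottle,spool [[ 708. -389.    0.]
 [ 349.  505.    0.]][ WARN:0@0.810] global loadsave.cpp:1063 imwrite_ Unsupported depth image for selected encoder is fallbacked to CV_8U.
```

View pics/crop.png

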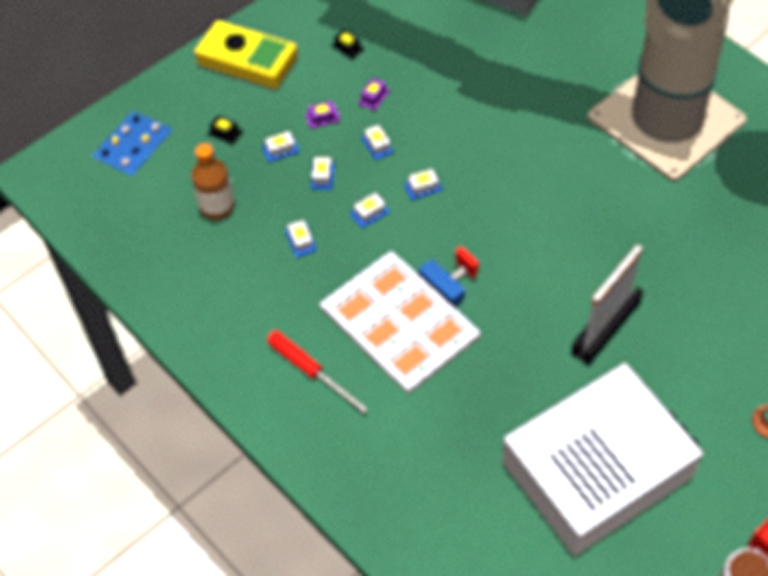

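Six real modules are confirmed: blue flange, with both cameras agreeing within about 5 mm. The purple and black ones are decoys. I'll move the wrist over them for precise measurement.

>>> move_arm(
  rows="0.76 -0.375 -0.09 0 0 0 -1;0.76 -0.375 -0.09 0 0 0 -1;0.76 -0.375 -0.09 0 0 0 -1;0.76 -0.375 -0.09 0 0 0 -1;0.76 -0.375 -0.09 0 0 0 -1;0.76 -0.375 -0.09 0 0 0 -1;0.76 -0.375 -0.09 0 0 0 -1",
)

```text
clock: 0.83
eef_pos: [385.6, -438.2, 273.1]
tool_rot: [-3.14, -0.007, 0.314]
force: [1.6, 0.5, -0.9]
width: 85.5
gripper_force: 0.0
```

>>> move_arm(
  rows="0.76 -0.375 -0.09 0 0 0 -1;0.76 -0.375 -0.09 0 0 0 -1;0.76 -0.375 -0.09 0 0 0 -1;0.76 -0.375 -0.09 0 0 0 -1;0.76 -0.375 -0.09 0 0 0 -1;0.76 -0.375 -0.09 0 0 0 -1;0.76 -0.375 -0.09 0 0 0 -1;0.76 -0.375 -0.09 0 0 0 -1;0.76 -0.375 -0.09 0 0 0 -1",
)

```text
clock: 1.58
eef_pos: [561.3, -270.5, 299.0]
tool_rot: [3.141, 0.001, 0.303]
force: [0.3, -0.8, -0.3]
width: 85.0
gripper_force: 0.0
```

```bash
python3 - <<'E'
from h import *
c=Cam("wrist");s=read_state();print(s["eef_pos"],s["tool_rot"],s["qpos"].round(2))
cv2.imwrite("pics/w1.png",c.img);np.save("w1.npy",c.T)
for ce,a in yellow(c): 
    if a>20: print(ce.round(1),a,c.back(ce,26)[0].round(1)[:2])
E
```

```text
[ 560.50897446 -271.73114477  298.99181801] [3.14108913e+00 1.75556434e-03 3.00184245e-01] [ 0.4   0.54  0.02  1.53 -0.01  1.08 -0.86]
[321.3 102.2] 216 [ 641.3 -247.1]
[609.5 122.6] 55 [ 736.7 -627. ]
[574.3 143.5] 53 [ 696.3 -594. ]
[270.4 180.8] 174 [ 520.8 -210.7]
[350.1 200.7] 151 [ 526.5 -326. ]
[492.5 201.4] 186 [ 586.5 -521.9]
[416.5 211.3] 141 [ 539.9 -422.5]
[238.6 240.6] 144 [ 418.5 -188.2]
[317.  266.9] 123 [ 411.4 -312.2]
[393.6 271.3] 126 [ 439.  -427.1]
[526.  286.3] 3533 [ 475.4 -640.4]
[356. 318.] 100 [ 340.6 -400.6]
```

View pics/w1.png

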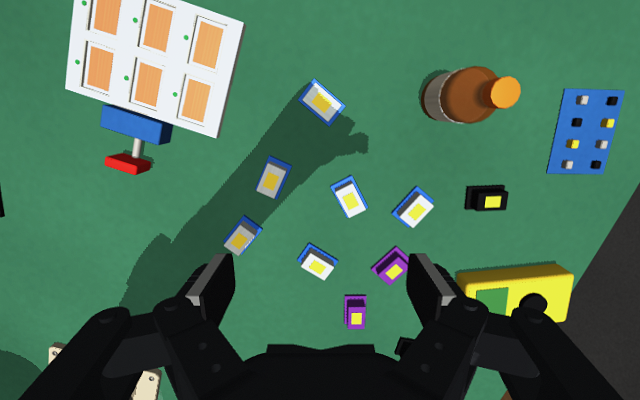

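Wrist view: six blue modules at (321,102), (270,181), (350,201), (416,211), (239,241) and (317,267). Purple decoys sit at (394,271) and (356,318), a black one at (492,201), and the fixture at upper left. Next I'll view the fixture and write the fit.

>>> move_arm(
  rows="0.45 -0.45 0 0 0 0 -1;0.45 -0.45 0 0 0 0 -1;0.45 -0.45 0 0 0 0 -1;0.45 -0.45 0 0 0 0 -1;0.45 -0.45 0 0 0 0 -1;0.45 -0.45 0 0 0 0 -1;0.45 -0.45 0 0 0 0 -1;0.45 -0.45 0 0 0 0 -1",
)

```text
clock: 2.3
eef_pos: [649.4, -104.6, 299.1]
tool_rot: [3.14, 0.002, 0.298]
force: [-2.0, -0.1, -0.6]
width: 85.2
gripper_force: 0.0
```

```bash
cat >> h.py <<'E'
def obj(c):
    h=hsv(c.img);g=cv2.inRange(h,(60,50,5),(92,255,255));return cv2.bitwise_not(g)
def hullmask(c,P,S=4):
    m=np.zeros((400*S,640*S),np.uint8);q=cv2.convexHull((c.proj(P)*S+S/2-.5).astype(np.float32));cv2.fillConvexPoly(m,np.rint(q).astype(np.int32),1);return m
def fit(c,mask,pts,x0,S=4,pad=12):
    """pts(x,y,a)->3D points; minimise silhouette xor"""
    q=c.proj(pts(*x0));lo=np.maximum(np.floor(q.min(0)-pad),0).astype(int);hi=np.minimum(np.ceil(q.max(0)+pad),[640,400]).astype(int)
    sub=mask[lo[1]:hi[1],lo[0]:hi[0]]
    n,l=cv2.connectedComponents(sub);k=l[min(int(q.mean(0)[1])-lo[1],l.shape[0]-1),min(int(q.mean(0)[0])-lo[0],l.shape[1]-1)]
    M=((l==k)*1.0) if k else (sub>0)*1.0
    def cost(v):
        m=np.zeros(((hi[1]-lo[1])*S,(hi[0]-lo[0])*S),np.uint8)
        h=cv2.convexHull(((c.proj(pts(*v))-lo+.5)*S*16-8).astype(np.float32))
        cv2.fillConvexPoly(m,np.rint(h).astype(np.int32),1,shift=4)
        return np.abs(cv2.resize(m.astype(float),M.shape[::-1],interpolation=cv2.INTER_AREA)-M).sum()/M.sum()
    s0=np.array([[0,0,0],[4,0,0],[0,4,0],[0,0,.12]])
    r=None
    for _ in range(3):
        b=np.array(x0 if r is None else r.x,float);r=minimize(cost,b,method="Nelder-Mead",options=dict(initial_simplex=b+s0,xatol=.01,fatol=1e-5))
    return r.x,r.fun
def modpts(z=0): return lambda x,y,a: np.r_[box(x,y,a,56,36,(z,z+6)),box(x,y,a,44,28,(z+6,z+26))]
def fitmod(c,x,y,z=0):
    o=obj(c);best=None
    for a in np.arange(0,np.pi,np.pi/6):
        q=fit(c,o,modpts(z),(x,y,a)) if best is None or best[1]>.06 else best
        if best is None or q[1]<best[1]: best=q
    x,y,a=best[0];return np.array([x,y,(a+np.pi/2)%np.pi-np.pi/2]),best[1]
def rel(s,x,y,z,yaw):
    """row numbers (shift/300, turn about tool z/(pi/2)) to reach pose tool-down"""
    y0=s["tool_rot"][2];T=Tt(s);d=T[:3,:3].T@(np.array([x,y,z])-s["eef_pos"])
    G=R.from_euler('xyz',[np.pi,0,yaw]).as_matrix()
    return (d/300).round(3),(R.from_matrix(T[:3,:3].T@G).as_rotvec()/(np.pi/2)).round(3)
E
python3 - <<'E'
from h import *
c=Cam("wrist");s=read_state();print(s["eef_pos"],s["tool_rot"])
cv2.imwrite("pics/w2.png",c.img)
for x,y in((641,-247),(521,-211),(527,-326),(540,-422),(419,-188),(411,-312)):
    q=c.proj([x,y,13])[0]
    if 30<q[0]<610 and 20<q[1]<380: r=fitmod(c,x,y);print("mod",r[0].round(3),round(r[1],3))
h=hsv(c.img);w=cv2.inRange(h,(0,0,120),(180,60,255))|cv2.inRange(h,(5,60,120),(20,255,255))
w=cv2.morphologyEx(w,cv2.MORPH_CLOSE,np.ones((5,5)))
print("fix",fit(c,w,lambda x,y,a:box(x,y,a,150,210,(14,)),(632,-20,.1)))
o=cv2.inRange(h,(5,60,100),(20,255,255));n,l,st,ce=cv2.connectedComponentsWithStats(o)
for i in range(1,n):
    if st[i,4]>100: 
        ct,_=cv2.findContours((l==i).astype(np.uint8),0,1);p=c.back(np.concatenate(ct)[:,0],8)[:,:2].astype(np.float32);print(ce[i].round(),st[i,4],cv2.minAreaRect(p))
E
```

```text
[ 649.32921398 -104.96397563  299.29616676] [3.13981880e+00 1.54152816e-03 2.97237563e-01]
mod [ 641.645 -247.33     1.188] 0.046
mod [ 5.20602e+02 -2.10817e+02 -1.27000e-01] 0.06
mod [ 5.15133e+02 -3.30742e+02 -4.98000e-01] 0.54
mod [ 5.40083e+02 -4.22365e+02 -3.71000e-01] 0.063
mod [ 4.18573e+02 -1.88138e+02 -3.57000e-01] 0.092
mod [ 411.577 -312.297    1.248] 0.09
fix (array([ 6.31793001e+02, -1.84651004e+01, -2.45347256e-02]), np.float64(0.012773101442099399))
[219. 118.] 811 ((668.9432373046875, 46.64398193359375), (30.049713134765625, 50.08762741088867), 89.03012084960938)
[265. 133.] 777 ((667.2911376953125, -19.486175537109375), (30.52813720703125, 50.26469421386719), 88.17313385009766)
[310. 148.] 785 ((665.9301147460938, -85.48622131347656), (30.187124252319336, 50.63087463378906), 88.5618667602539)
[207. 167.] 702 ((596.676513671875, 48.33401870727539), (29.97677993774414, 50.199222564697266), 89.286865234375)
[252. 181.] 696 ((595.1356811523438, -17.80424690246582), (30.27351188659668, 50.70326232910156), 88.70681762695312)
[295. 195.] 690 ((593.52197265625, -83.90951538085938), (30.6731014251709, 50.79337692260742), 88.59666442871094)
[562. 206.] 1098 ((697.8815307617188, -477.7624816894531), (53.87962341308594, 70.51155090332031), 49.38002014160156)
[604. 228.] 473 ((685.40380859375, -563.3656005859375), (39.15285873413086, 41.28424835205078), 16.503267288208008)
```

View pics/w2.png

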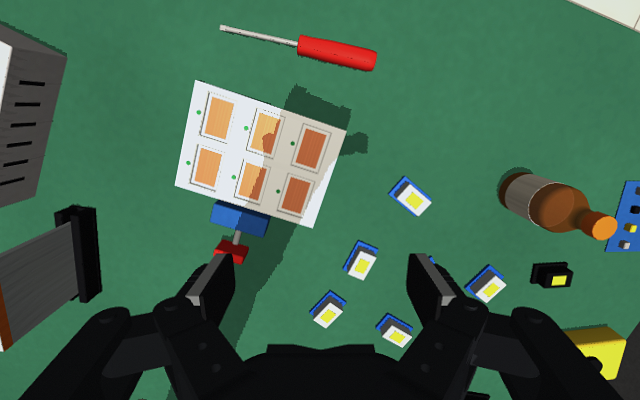

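The fixture reads about (631.5, -18.5) with yaw -0.0235, and the pockets lie on a 72.2 x 66 grid as expected. I'll look again with the tool turned about 85° to calibrate out camera bias.

>>> move_arm(
  rows="-0.637 0.377 0 0 0 -0.93 -1;-0.637 0.377 0 0 0 -0.93 -1;-0.637 0.377 0 0 0 -0.93 -1;-0.637 0.377 0 0 0 -0.93 -1;-0.637 0.377 0 0 0 -0.93 -1;-0.637 0.377 0 0 0 -0.93 -1;-0.637 0.377 0 0 0 -0.93 -1;-0.637 0.377 0 0 0 -0.93 -1;-0.637 0.377 0 0 0 -0.93 -1;-0.637 0.377 0 0 0 -0.93 -1;-0.637 0.377 0 0 0 -0.93 -1;-0.637 0.377 0 0 0 -0.93 -1",
)

```text
clock: 3.35
eef_pos: [499.8, -268.6, 299.4]
tool_rot: [-3.141, 0.001, 1.764]
force: [0.7, 1.0, 0.5]
width: 85.4
gripper_force: 0.0
```

>>> move_arm(
  rows="0 0 0 0 0 0 -1;0 0 0 0 0 0 -1;0 0 0 0 0 0 -1",
)

```text
clock: 3.6
eef_pos: [500.8, -267.3, 299.4]
tool_rot: [-3.141, 0.001, 1.758]
force: [-0.4, 0.9, 0.3]
width: 85.5
gripper_force: 0.0
```

```bash
python3 - <<'E'
from h import *
c=Cam("wrist");s=read_state();print(s["eef_pos"],s["tool_rot"])
cv2.imwrite("pics/w3.png",c.img);np.save("w3.npy",c.T)
import copy
c1=copy.copy(c);c1.img=cv2.imread("pics/w1.png");c1.T=np.load("w1.npy")
for x,y in((641,-247),(521,-211),(527,-326),(540,-422),(419,-188),(411,-312)):
    for k,cc in(("w1",c1),("w3",c)): r=fitmod(cc,x,y);print(k,r[0].round(3),round(r[1],3))
for ce,a in yellow(c): 
    if 50<a<400: print(ce.round(1),a,c.back(ce,26)[0].round(1)[:2])
E
```

```text
[ 501.03971277 -266.9326986   299.41328624] [-3.14128880e+00  5.18898764e-04  1.75913616e+00]
w1 [ 641.354 -247.037    1.184] 0.031
w3 [ 642.218 -246.906    1.183] 0.05
w1 [ 5.20728e+02 -2.10722e+02 -1.37000e-01] 0.034
w3 [ 5.21516e+02 -2.10234e+02 -1.34000e-01] 0.031
w1 [ 526.495 -326.234    0.797] 0.033
w3 [ 527.258 -325.888    0.801] 0.041
w1 [ 5.40002e+02 -4.22477e+02 -3.83000e-01] 0.052
w3 [ 5.40692e+02 -4.22200e+02 -3.65000e-01] 0.058
w1 [ 4.18570e+02 -1.88234e+02 -3.91000e-01] 0.045
w3 [ 4.19242e+02 -1.87861e+02 -3.89000e-01] 0.028
w1 [ 411.437 -312.411    1.274] 0.057
w3 [ 412.251 -312.007    1.285] 0.034
[270.3  95. ] 228 [ 419.2 -187.9]
[344.6 127.7] 204 [ 521.6 -210.4]
[424.5 170.8] 166 [ 642.4 -246.3]
[253.1 185.8] 162 [ 412.3 -311.7]
[331.6 209.5] 148 [ 527.2 -325.6]
[198.6 234.3] 138 [ 341.5 -400.4]
[262.1 261.2] 134 [ 439.8 -426.5]
[327.7 269.5] 121 [ 540.5 -421.9]
[162.9 297.1] 61 [ 291.3 -521.3]
[344.1 326.7] 126 [ 587.6 -521.4]
```

```bash
python3 - <<'E'
from h import *
for i in range(6):
    s=read_state();print(s["clock"],s["eef_pos"].round(2),s["tool_rot"].round(4));get_image("side")
E
```

```text
3.65 [ 501.04 -266.93  299.41] [-3.1413e+00  5.0000e-04  1.7591e+00]
3.7 [ 501.27 -266.58  299.38] [-3.1414e+00  4.0000e-04  1.7602e+00]
3.75 [ 501.47 -266.31  299.39] [-3.1415e+00  3.0000e-04  1.7610e+00]
3.8 [ 501.58 -266.17  299.37] [-3.1415e+00  2.0000e-04  1.7616e+00]
3.85 [ 501.66 -266.02  299.37] [-3.1416e+00  2.0000e-04  1.7620e+00]
3.9 [ 501.71 -265.99  299.35] [3.1416e+00 2.0000e-04 1.7623e+00]
```

```bash
cat > plan.py <<'E'
import numpy as np, json, sys
from scipy.spatial.transform import Rotation as R
def Rt(yaw,tilt=0): return R.from_euler('xyz',[np.pi,0,yaw]).as_matrix()@R.from_euler('y',tilt).as_matrix()
def plan(calls,load=True):
    """calls: list of calls, each a list of (x,y,z,yaw,closure,extra_rows[,tilt]); prints the numbers for each"""
    p,M=map(np.array,json.load(open("cmd.json")))
    for k,call in enumerate(calls):
        n=0;q,N=p,M;out=[]
        for w in call:
            x,y,z,yaw,c,e=w[:6];G=Rt(yaw,*w[6:])
            d=(M.T@(np.array([x,y,z])-p)/300).round(3);t=(R.from_matrix(M.T@G).as_rotvec()/(np.pi/2)).round(3)+0.
            q2=p+M@d*300;N2=M@R.from_rotvec(t*np.pi/2).as_matrix()
            r=int(max(np.ceil(np.linalg.norm(q2-q)/41.7),np.ceil(np.degrees(R.from_matrix(N.T@N2).magnitude())/7.16)))+e
            n+=r;out.append(f"  {r}x: "+" ".join(f"{v:g}" for v in (*d,*t,c))+("  OUT" if max(abs(np.r_[d,t]))>1 else ""));q,N=q2,N2
        p,M=q,N;print(f"call {k} rows {n}");print("\n".join(out))
    json.dump([p.tolist(),M.tolist()],open("cmd.json","w"))
MOD=dict(A=(641.6,-246.5,1.184),B=(521.0,-210.0,-.135),C=(526.8,-325.6,.80),D=(540.2,-421.8,-.37),E=(418.8,-187.6,-.39),F=(411.7,-311.8,1.28))
POC=dict(a=(669.05,47.2),b=(596.85,48.9),c=(667.5,-18.85),d=(595.3,-17.15),e=(666.0,-84.85),f=(593.75,-83.2))
FY=-.0235
def pick(m,via=80,O=-.1):
    x,y,a=MOD[m] if isinstance(m,str) else m
    return [[(x,y,via,a,O,1)],[(x,y,22,a,O,3),(x,y,22,a,1,4),(x,y,110,a,1,0)]]
def place(f,mid=None,O=-.1):
    x,y=POC[f]
    r=[] if mid is None else [[(*mid,110,FY,1,0)]]
    return r+[[(x,y,110,FY,1,1)],[(x,y,50,FY,1,2),(x,y,31,FY,1,3),(x,y,31,FY,O,3),(x,y,100,FY,O,0)]]
E
python3 - <<'E'
import json
from plan import *
json.dump([[501.75,-265.95,299.35],Rt(1.7625).tolist()],open("cmd.json","w"))
import plan as P
plan([[(521,-210,180,.9,-.1,0)],[(521,-210,80,-.135,-.1,1)]]+pick("B")[1:])
E
```

```text
call 0 rows 7
  7x: 0.171 0.099 0.398 0 0 0.549 -0.1
call 1 rows 10
  10x: -0 -0 0.333 0 0 0.659 -0.1
call 2 rows 12
  5x: -0 0 0.194 0 0 0 -0.1
  4x: -0 0 0.194 0 0 0 1
  3x: -0 0 -0.1 0 0 0 1
```

>>> move_arm(
  rows="0.171 0.099 0.398 0 0 0.549 -0.1;0.171 0.099 0.398 0 0 0.549 -0.1;0.171 0.099 0.398 0 0 0.549 -0.1;0.171 0.099 0.398 0 0 0.549 -0.1;0.171 0.099 0.398 0 0 0.549 -0.1;0.171 0.099 0.398 0 0 0.549 -0.1;0.171 0.099 0.398 0 0 0.549 -0.1",
)

```text
clock: 4.53
eef_pos: [521.2, -209.5, 179.5]
tool_rot: [-3.141, 0.0, 0.895]
force: [-0.1, -0.2, 0.6]
width: 47.2
gripper_force: 0.0
```

>>> move_arm(
  rows="0 0 0.333 0 0 0.659 -0.1;0 0 0.333 0 0 0.659 -0.1;0 0 0.333 0 0 0.659 -0.1;0 0 0.333 0 0 0.659 -0.1;0 0 0.333 0 0 0.659 -0.1;0 0 0.333 0 0 0.659 -0.1;0 0 0.333 0 0 0.659 -0.1;0 0 0.333 0 0 0.659 -0.1;0 0 0.333 0 0 0.659 -0.1;0 0 0.333 0 0 0.659 -0.1;0 0 0.333 0 0 0.659 -0.1;0 0 0.333 0 0 0.659 -0.1",
)

```text
clock: 5.53
eef_pos: [521.2, -210.0, 80.0]
tool_rot: [-3.141, -0.0, -0.133]
force: [-0.2, -0.0, -0.5]
width: 47.0
gripper_force: 0.0
```

```bash
python3 - <<'E'
from h import *
c=Cam("wrist");cv2.imwrite("pics/w4.png",c.img);s=read_state();print(s["eef_pos"],s["tool_rot"],s["width"])
print(fitmod(c,521,-210))
E
```

```text
[ 521.1355702  -210.02131896   80.07004259] [-3.14141596e+00 -2.34259586e-04 -1.33247044e-01] 46.99437236534815
(array([ 5.20884294e+02, -2.10397716e+02, -1.34380703e-01]), np.float64(0.03149426784783742))
```

View pics/w4.png

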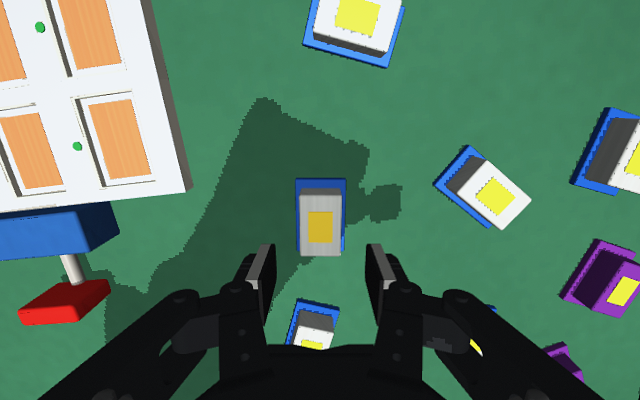

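The module is centred between the open jaws at (321,217), and the close fit agrees to 0.5 mm. Picking it.

>>> move_arm(
  rows="0 0 0.194 0 0 0 -0.1;0 0 0.194 0 0 0 -0.1;0 0 0.194 0 0 0 -0.1;0 0 0.194 0 0 0 -0.1;0 0 0.194 0 0 0 -0.1;0 0 0.194 0 0 0 1;0 0 0.194 0 0 0 1;0 0 0.194 0 0 0 1;0 0 0.194 0 0 0 1;0 0 -0.1 0 0 0 1;0 0 -0.1 0 0 0 1;0 0 -0.1 0 0 0 1",
)

```text
clock: 6.58
eef_pos: [524.6, -211.9, 116.1]
tool_rot: [3.139, -0.01, -0.135]
force: [0.2, -1.2, -0.7]
width: 26.6
gripper_force: 59.7
```

```bash
python3 - <<'E'
from plan import *
from h import *
c=Cam("wrist");s=read_state();print(s["eef_pos"],s["width"],s["gripper_force"]);e=s["eef_pos"]
print(fitmod(c,e[0],e[1],e[2]-22),s["tool_rot"])
plan(place("a"))
E
```

```text
[ 524.20245113 -211.47415765  114.88051666] 26.425923329231207 59.737828373909
(array([ 515.36764188, -208.49775495,   -1.11328404]), np.float64(0.33760443805588)) [ 3.13930085 -0.00933912 -0.13491312]
call 0 rows 9
  9x: 0.373 -0.916 0 0 0 -0.071 1
call 1 rows 13
  4x: 0 0 0.2 0 0 0 1
  4x: 0 0 0.264 0 0 0 1
  3x: 0 0 0.264 0 0 0 -0.1
  2x: 0 0 0.034 0 0 0 -0.1
```

>>> move_arm(
  rows="0.373 -0.916 0 0 0 -0.071 1;0.373 -0.916 0 0 0 -0.071 1;0.373 -0.916 0 0 0 -0.071 1;0.373 -0.916 0 0 0 -0.071 1;0.373 -0.916 0 0 0 -0.071 1;0.373 -0.916 0 0 0 -0.071 1;0.373 -0.916 0 0 0 -0.071 1;0.373 -0.916 0 0 0 -0.071 1;0.373 -0.916 0 0 0 -0.071 1;0.373 -0.916 0 0 0 -0.071 1;0.373 -0.916 0 0 0 -0.071 1;0.373 -0.916 0 0 0 -0.071 1",
)

```text
clock: 7.63
eef_pos: [668.1, 44.9, 109.8]
tool_rot: [3.14, 0.001, -0.026]
force: [0.3, -0.2, -1.3]
width: 26.4
gripper_force: 59.7
```

>>> move_arm(
  rows="0 0 0.2 0 0 0 1;0 0 0.2 0 0 0 1;0 0 0.2 0 0 0 1;0 0 0.264 0 0 0 1;0 0 0.264 0 0 0 1;0 0 0.264 0 0 0 1;0 0 0.264 0 0 0 1",
)

```text
clock: 8.22
eef_pos: [669.3, 46.4, 32.0]
tool_rot: [3.142, -0.001, -0.024]
force: [-0.6, 0.3, 0.1]
width: 26.4
gripper_force: 61.8
```

>>> move_arm(
  rows="0 0 0 0 0 0 -0.1;0 0 0 0 0 0 -0.1;0 0 0 0 0 0 -0.1;0 0 -0.23 0 0 0 -0.1;0 0 -0.23 0 0 0 -0.1;0 0 -0.23 0 0 0 -0.1;0 0 -0.23 0 0 0 -0.1",
)

```text
clock: 8.8
eef_pos: [670.5, 47.3, 102.2]
tool_rot: [-3.141, -0.005, -0.023]
force: [-0.2, -0.5, -0.9]
width: 46.8
gripper_force: 0.0
```

```bash
python3 - <<'E'
from plan import *
from h import *
c=Cam("wrist");s=read_state();print(s["eef_pos"],s["width"],s["tool_rot"]);cv2.imwrite("pics/w5.png",c.img)
print(fitmod(c,669,47,8), c.proj([669,47,20]))
plan([[(*POC["a"],100,FY,-.1,0)]]+pick("E"))
E
```

```text
[669.07164549  47.43560006 100.48411925] 47.09923826565832 [-3.14125355e+00 -1.05039635e-03 -2.32153774e-02]
(array([678.78305248,  40.1192188 ,   1.56880853]), np.float64(0.5088316106241005)) [[319.86870409 214.86842668]]
call 0 rows 0
  0x: 0 0 -0 0 0 0 -0.1
call 1 rows 10
  10x: -0.815 0.802 0.066 0 0 0.233 -0.1
call 2 rows 12
  5x: -0 0.001 0.193 0 0 0 -0.1
  4x: -0 0.001 0.193 0 0 0 1
  3x: -0 0.001 -0.1 0 0 0 1
```

View pics/w5.png

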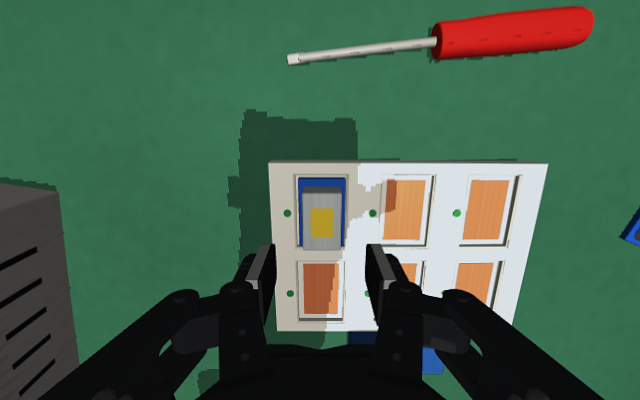

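Module B sits flat in its pocket at (321,220). Next is E.

>>> move_arm(
  rows="-0.815 0.802 0.066 0 0 0.233 -0.1;-0.815 0.802 0.066 0 0 0.233 -0.1;-0.815 0.802 0.066 0 0 0.233 -0.1;-0.815 0.802 0.066 0 0 0.233 -0.1;-0.815 0.802 0.066 0 0 0.233 -0.1;-0.815 0.802 0.066 0 0 0.233 -0.1;-0.815 0.802 0.066 0 0 0.233 -0.1;-0.815 0.802 0.066 0 0 0.233 -0.1;-0.815 0.802 0.066 0 0 0.233 -0.1;-0.815 0.802 0.066 0 0 0.233 -0.1;-0.815 0.802 0.066 0 0 0.233 -0.1;-0.815 0.802 0.066 0 0 0.233 -0.1",
)

```text
clock: 9.85
eef_pos: [419.9, -186.5, 79.6]
tool_rot: [-3.141, 0.0, -0.388]
force: [0.3, 0.7, -0.9]
width: 47.1
gripper_force: 0.0
```

```bash
python3 - <<'E'
from plan import *
from h import *
c=Cam("wrist");s=read_state();print(s["eef_pos"],fitmod(c,418.8,-187.6))
o=Cam("side")
for ce,a in yellow(o): 
    if 15<a<60 and ce[1]>200: print(o.back(ce,26)[0].round()[:2],end=" ")
plan(place("b"))
plan(pick("A"))
plan(place("c"))
E
```

```text
[ 420.14130489 -186.17137391   79.68919298] (array([ 4.19476201e+02, -1.88219058e+02, -3.87988968e-01]), np.float64(0.025196166709544637))
[ 419. -189.] [ 640. -247.] [ 525. -326.] [ 410. -313.] [ 539. -422.] [ 340. -400.] [ 438. -426.] [ 732. -645.] call 0 rows 9
  9x: 0.249 -0.955 0 0 0 -0.233 1
call 1 rows 13
  4x: 0.001 0 0.2 0 0 0 1
  4x: 0.001 0 0.264 0 0 0 1
  3x: 0.001 0 0.264 0 0 0 -0.1
  2x: 0.001 0 0.034 0 0 0 -0.1
call 0 rows 11
  11x: 0.172 0.981 0.066 0 0 -0.769 -0.1
call 1 rows 12
  5x: -0 -0 0.194 0 0 0 -0.1
  4x: -0 -0 0.194 0 0 0 1
  3x: -0 -0 -0.1 0 0 0 1
call 0 rows 11
  11x: 0.735 -0.206 0 0 0 0.769 1
call 1 rows 13
  4x: -0 -0 0.2 0 0 0 1
  4x: -0 -0 0.264 0 0 0 1
  3x: -0 -0 0.264 0 0 0 -0.1
  2x: -0 -0 0.034 0 0 0 -0.1
```

```bash
python3 - <<'E'
from h import *
for i in range(3):
    s=read_state();print(s["clock"],s["eef_pos"].round(2),s["tool_rot"].round(4));c=Cam("wrist");print(fitmod(c,419.5,-188))
E
```

```text
9.95 [ 420.18 -186.15   79.77] [-3.1409e+00 -3.0000e-04 -3.8630e-01]
(array([ 4.19226471e+02, -1.88139535e+02, -3.88947954e-01]), np.float64(0.024321630658436216))
10.0 [ 420.05 -186.21   79.83] [-3.141e+00 -3.000e-04 -3.863e-01]
(array([ 4.19185815e+02, -1.88117104e+02, -3.84947190e-01]), np.float64(0.021643906209739758))
10.05 [ 419.87 -186.39   79.88] [-3.1412e+00 -3.0000e-04 -3.8660e-01]
(array([ 4.19043786e+02, -1.88157697e+02, -3.90620067e-01]), np.float64(0.02217741935483871))
```

>>> move_arm(
  rows="0 0.001 0.193 0 0 0 -0.1;0 0.001 0.193 0 0 0 -0.1;0 0.001 0.193 0 0 0 -0.1;0 0.001 0.193 0 0 0 -0.1;0 0.001 0.193 0 0 0 -0.1;0 0.001 0.193 0 0 0 1;0 0.001 0.193 0 0 0 1;0 0.001 0.193 0 0 0 1;0 0.001 0.193 0 0 0 1;0 0.001 -0.1 0 0 0 1;0 0.001 -0.1 0 0 0 1;0 0.001 -0.1 0 0 0 1",
)

```text
clock: 11.1
eef_pos: [420.6, -189.8, 114.6]
tool_rot: [3.14, -0.007, -0.39]
force: [0.1, 0.1, -1.6]
width: 26.8
gripper_force: 60.0
```

>>> move_arm(
  rows="0.249 -0.955 0 0 0 -0.233 1;0.249 -0.955 0 0 0 -0.233 1;0.249 -0.955 0 0 0 -0.233 1;0.249 -0.955 0 0 0 -0.233 1;0.249 -0.955 0 0 0 -0.233 1;0.249 -0.955 0 0 0 -0.233 1;0.249 -0.955 0 0 0 -0.233 1;0.249 -0.955 0 0 0 -0.233 1;0.249 -0.955 0 0 0 -0.233 1;0.249 -0.955 0 0 0 -0.233 1;0.249 -0.955 0 0 0 -0.233 1;0.249 -0.955 0 0 0 -0.233 1",
)

```text
clock: 12.1
eef_pos: [595.7, 46.9, 110.2]
tool_rot: [3.141, 0.001, -0.026]
force: [0.3, -0.5, -2.2]
width: 26.5
gripper_force: 59.9
```

>>> move_arm(
  rows="0.001 0 0.2 0 0 0 1;0.001 0 0.2 0 0 0 1;0.001 0 0.2 0 0 0 1;0.001 0 0.264 0 0 0 1;0.001 0 0.264 0 0 0 1;0.001 0 0.264 0 0 0 1;0.001 0 0.264 0 0 0 1;0.001 0 0.264 0 0 0 -0.1;0.001 0 0.264 0 0 0 -0.1;0.001 0 0.264 0 0 0 -0.1;0.001 0 0.034 0 0 0 -0.1;0.001 0 0.034 0 0 0 -0.1",
)

```text
clock: 13.1
eef_pos: [596.2, 48.5, 100.4]
tool_rot: [3.141, 0.002, -0.024]
force: [0.8, -0.8, 1.2]
width: 46.7
gripper_force: 0.0
```

>>> move_arm(
  rows="0.172 0.981 0.066 0 0 -0.769 -0.1;0.172 0.981 0.066 0 0 -0.769 -0.1;0.172 0.981 0.066 0 0 -0.769 -0.1;0.172 0.981 0.066 0 0 -0.769 -0.1;0.172 0.981 0.066 0 0 -0.769 -0.1;0.172 0.981 0.066 0 0 -0.769 -0.1;0.172 0.981 0.066 0 0 -0.769 -0.1;0.172 0.981 0.066 0 0 -0.769 -0.1;0.172 0.981 0.066 0 0 -0.769 -0.1;0.172 0.981 0.066 0 0 -0.769 -0.1;0.172 0.981 0.066 0 0 -0.769 -0.1;0.172 0.981 0.066 0 0 -0.769 -0.1",
)

```text
clock: 14.1
eef_pos: [641.4, -246.7, 80.1]
tool_rot: [-3.142, -0.0, 1.182]
force: [-0.2, -0.1, -0.6]
width: 46.9
gripper_force: 0.0
```

```bash
python3 - <<'E'
from h import *
for i in range(3): c=Cam("wrist")
s=read_state();print(s["eef_pos"],s["tool_rot"],s["width"],fitmod(c,641.6,-246.5))
o=Cam("side")
for ce,a in yellow(o): 
    if 10<a<60 and ce[1]>200: print(o.back(ce,26)[0].round()[:2],end=" ")
E
```

```text
[ 641.69275903 -246.16659087   80.16515817] [3.14152320e+00 2.45848582e-04 1.18364730e+00] 46.92630120913511 (array([ 641.79278872, -246.97710724,    1.18571573]), np.float64(0.02770752269779507))
[ 640. -247.] [ 525. -326.] [ 410. -313.] [ 539. -421.] [ 340. -400.] [ 438. -426.] [ 691. -612.] [ 732. -645.]
```

>>> move_arm(
  rows="0 0 0.194 0 0 0 -0.1;0 0 0.194 0 0 0 -0.1;0 0 0.194 0 0 0 -0.1;0 0 0.194 0 0 0 -0.1;0 0 0.194 0 0 0 -0.1;0 0 0.194 0 0 0 1;0 0 0.194 0 0 0 1;0 0 0.194 0 0 0 1;0 0 0.194 0 0 0 1;0 0 -0.1 0 0 0 1;0 0 -0.1 0 0 0 1;0 0 -0.1 0 0 0 1",
)

```text
clock: 15.3
eef_pos: [646.0, -248.8, 117.7]
tool_rot: [3.129, -0.0, 1.184]
force: [1.2, -1.3, 0.6]
width: 26.5
gripper_force: 61.3
```

>>> move_arm(
  rows="0.735 -0.206 0 0 0 0.769 1;0.735 -0.206 0 0 0 0.769 1;0.735 -0.206 0 0 0 0.769 1;0.735 -0.206 0 0 0 0.769 1;0.735 -0.206 0 0 0 0.769 1;0.735 -0.206 0 0 0 0.769 1;0.735 -0.206 0 0 0 0.769 1;0.735 -0.206 0 0 0 0.769 1;0.735 -0.206 0 0 0 0.769 1;0.735 -0.206 0 0 0 0.769 1;0.735 -0.206 0 0 0 0.769 1;0.735 -0.206 0 0 0 0.769 1",
)

```text
clock: 16.3
eef_pos: [667.5, -18.7, 110.2]
tool_rot: [-3.142, -0.0, -0.021]
force: [-0.7, -0.7, -1.3]
width: 26.6
gripper_force: 61.2
```

>>> move_arm(
  rows="0 0 0.2 0 0 0 1;0 0 0.2 0 0 0 1;0 0 0.2 0 0 0 1;0 0 0.264 0 0 0 1;0 0 0.264 0 0 0 1;0 0 0.264 0 0 0 1;0 0 0.264 0 0 0 1;0 0 0.264 0 0 0 -0.1;0 0 0.264 0 0 0 -0.1;0 0 0.264 0 0 0 -0.1;0 0 0.034 0 0 0 -0.1;0 0 0.034 0 0 0 -0.1",
)

```text
clock: 17.3
eef_pos: [666.8, -19.1, 100.3]
tool_rot: [3.141, 0.002, -0.023]
force: [1.0, 0.3, 0.9]
width: 46.7
gripper_force: 0.0
```

```bash
python3 - <<'E'
from plan import *
from h import *
print(read_state()["width"])
o=Cam("side")
for ce,a in yellow(o): 
    if 10<a<60 and ce[1]>200: print(o.back(ce,26)[0].round()[:2],end=" ")
plan(pick("C"))
plan(place("d",(560,-150)))
plan([[(550,-220,110,-.2,-.1,0)]]+pick("D"))
plan(place("e",(560,-150)))
E
```

```text
46.720820417439384
[669. -13.] [ 525. -326.] [ 410. -313.] [ 539. -421.] [ 340. -400.] [ 438. -426.] [ 691. -612.] [ 732. -645.] call 0 rows 10
  10x: -0.445 1.033 0.066 0 0 -0.524 -0.1  OUT
call 1 rows 12
  5x: 0 -0 0.194 0 0 0 -0.1
  4x: 0 -0 0.194 0 0 0 1
  3x: 0 -0 -0.1 0 0 0 1
call 0 rows 7
  7x: 0.497 -0.329 0 0 0 0.524 1
call 1 rows 5
  5x: 0.108 -0.445 0 0 0 0 1
call 2 rows 13
  4x: -0 -0 0.2 0 0 0 1
  4x: -0 -0 0.264 0 0 0 1
  3x: -0 -0 0.264 0 0 0 -0.1
  2x: -0 -0 0.034 0 0 0 -0.1
call 0 rows 5
  5x: -0.136 0.679 -0.034 0 0 0.112 -0.1
call 1 rows 6
  6x: 0.102 0.666 0.1 0 0 0.109 -0.1
call 2 rows 12
  5x: -0 -0 0.194 0 0 0 -0.1
  4x: -0 -0 0.194 0 0 0 1
  3x: -0 -0 -0.1 0 0 0 1
call 0 rows 7
  7x: -0.267 -0.868 0 0 0 -0.221 1
call 1 rows 4
  4x: 0.348 -0.226 0 0 0 0 1
call 2 rows 13
  4x: 0 0 0.2 0 0 0 1
  4x: 0 0 0.264 0 0 0 1
  3x: 0 0 0.264 0 0 0 -0.1
  2x: 0 0 0.034 0 0 0 -0.1
```

>>> move_arm(
  rows="-0.222 0.517 0.033 0 0 0 -0.1;-0.222 0.517 0.033 0 0 0 -0.1;-0.222 0.517 0.033 0 0 0 -0.1;-0.222 0.517 0.033 0 0 0 -0.1;-0.222 0.517 0.033 0 0 0 -0.1",
)

```text
clock: 17.77
eef_pos: [592.0, -184.1, 90.8]
tool_rot: [3.134, 0.002, -0.036]
force: [-0.5, -1.9, 0.0]
width: 46.8
gripper_force: 0.0
```

>>> move_arm(
  rows="-0.223 0.516 0.033 0 0 -0.524 -0.1;-0.223 0.516 0.033 0 0 -0.524 -0.1;-0.223 0.516 0.033 0 0 -0.524 -0.1;-0.223 0.516 0.033 0 0 -0.524 -0.1;-0.223 0.516 0.033 0 0 -0.524 -0.1;-0.223 0.516 0.033 0 0 -0.524 -0.1;-0.223 0.516 0.033 0 0 -0.524 -0.1;-0.223 0.516 0.033 0 0 -0.524 -0.1;-0.223 0.516 0.033 0 0 -0.524 -0.1;-0.223 0.516 0.033 0 0 -0.524 -0.1",
)

```text
clock: 18.6
eef_pos: [526.9, -325.5, 80.1]
tool_rot: [3.141, 0.0, 0.798]
force: [0.5, 0.5, 0.7]
width: 46.8
gripper_force: 0.0
```

>>> move_arm(
  rows="0 0 0.194 0 0 0 -0.1;0 0 0.194 0 0 0 -0.1;0 0 0.194 0 0 0 -0.1;0 0 0.194 0 0 0 -0.1;0 0 0.194 0 0 0 -0.1;0 0 0.194 0 0 0 1;0 0 0.194 0 0 0 1;0 0 0.194 0 0 0 1;0 0 0.194 0 0 0 1;0 0 -0.1 0 0 0 1;0 0 -0.1 0 0 0 1;0 0 -0.1 0 0 0 1",
)

```text
clock: 19.6
eef_pos: [530.2, -328.5, 116.7]
tool_rot: [3.13, -0.002, 0.799]
force: [1.4, -1.6, -0.7]
width: 26.6
gripper_force: 60.4
```

>>> move_arm(
  rows="0.497 -0.329 0 0 0 0.524 1;0.497 -0.329 0 0 0 0.524 1;0.497 -0.329 0 0 0 0.524 1;0.497 -0.329 0 0 0 0.524 1;0.497 -0.329 0 0 0 0.524 1;0.497 -0.329 0 0 0 0.524 1;0.497 -0.329 0 0 0 0.524 1",
)

```text
clock: 20.18
eef_pos: [560.7, -147.5, 110.4]
tool_rot: [-3.141, -0.001, -0.025]
force: [-0.4, -0.9, -1.0]
width: 26.4
gripper_force: 60.3
```

>>> move_arm(
  rows="0.108 -0.445 0 0 0 0 1;0.108 -0.445 0 0 0 0 1;0.108 -0.445 0 0 0 0 1;0.108 -0.445 0 0 0 0 1;0.108 -0.445 0 0 0 0 1;0.108 -0.445 0 0 0 0 1;0.108 -0.445 0 0 0 0 1;0.108 -0.445 0 0 0 0 1",
)

```text
clock: 20.85
eef_pos: [595.1, -19.6, 110.4]
tool_rot: [3.14, -0.0, -0.026]
force: [-0.6, 0.2, -1.0]
width: 26.4
gripper_force: 60.3
```

>>> move_arm(
  rows="0 0 0.2 0 0 0 1;0 0 0.2 0 0 0 1;0 0 0.2 0 0 0 1;0 0 0.264 0 0 0 1;0 0 0.264 0 0 0 1;0 0 0.264 0 0 0 1;0 0 0.264 0 0 0 1;0 0 0.264 0 0 0 -0.1;0 0 0.264 0 0 0 -0.1;0 0 0.264 0 0 0 -0.1;0 0 0.034 0 0 0 -0.1;0 0 0.034 0 0 0 -0.1",
)

```text
clock: 21.85
eef_pos: [594.6, -18.4, 100.3]
tool_rot: [3.14, 0.002, -0.025]
force: [1.7, -0.4, 0.0]
width: 47.0
gripper_force: 0.0
```

>>> move_arm(
  rows="-0.136 0.679 -0.034 0 0 0.112 -0.1;-0.136 0.679 -0.034 0 0 0.112 -0.1;-0.136 0.679 -0.034 0 0 0.112 -0.1;-0.136 0.679 -0.034 0 0 0.112 -0.1;-0.136 0.679 -0.034 0 0 0.112 -0.1;-0.136 0.679 -0.034 0 0 0.112 -0.1",
)

```text
clock: 22.35
eef_pos: [546.1, -233.2, 112.0]
tool_rot: [3.132, -0.003, -0.213]
force: [0.4, -1.1, 0.8]
width: 46.7
gripper_force: 0.0
```

>>> move_arm(
  rows="0.102 0.666 0.1 0 0 0.109 -0.1;0.102 0.666 0.1 0 0 0.109 -0.1;0.102 0.666 0.1 0 0 0.109 -0.1;0.102 0.666 0.1 0 0 0.109 -0.1;0.102 0.666 0.1 0 0 0.109 -0.1;0.102 0.666 0.1 0 0 0.109 -0.1;0.102 0.666 0.1 0 0 0.109 -0.1;0.102 0.666 0.1 0 0 0.109 -0.1;0.102 0.666 0.1 0 0 0.109 -0.1",
)

```text
clock: 23.1
eef_pos: [541.0, -419.9, 79.9]
tool_rot: [-3.14, 0.0, -0.369]
force: [0.3, -0.4, -0.5]
width: 46.9
gripper_force: 0.0
```

```bash
python3 - <<'E'
from h import *
for i in range(3): c=Cam("wrist")
s=read_state();print(s["eef_pos"],s["tool_rot"],s["width"],fitmod(c,540.2,-421.8))
o=Cam("side")
for ce,a in yellow(o): 
    if 10<a<60 and ce[1]>180: print(o.back(ce,26)[0].round()[:2],o.back(ce,34)[0].round()[:2])
E
```

```text
[ 541.21191294 -420.16377399   80.2583798 ] [-3.14062219e+00 -2.03922701e-04 -3.68386533e-01] 47.27412383064744 (array([ 5.40497691e+02, -4.21750873e+02, -3.70165192e-01]), np.float64(0.020989287558079505))
[ 410. -312.] [ 409. -317.]
[ 340. -400.] [ 340. -404.]
[ 438. -426.] [ 437. -430.]
[ 691. -612.] [ 688. -614.]
[ 732. -645.] [ 729. -648.]
```

>>> move_arm(
  rows="0 0 0.194 0 0 0 -0.1;0 0 0.194 0 0 0 -0.1;0 0 0.194 0 0 0 -0.1;0 0 0.194 0 0 0 -0.1;0 0 0.194 0 0 0 -0.1;0 0 0.194 0 0 0 1;0 0 0.194 0 0 0 1;0 0 0.194 0 0 0 1;0 0 0.194 0 0 0 1;0 0 -0.1 0 0 0 1;0 0 -0.1 0 0 0 1;0 0 -0.1 0 0 0 1",
)

```text
clock: 24.3
eef_pos: [542.9, -425.8, 117.7]
tool_rot: [3.137, -0.011, -0.371]
force: [2.0, -1.9, 0.0]
width: 26.8
gripper_force: 60.9
```

>>> move_arm(
  rows="-0.267 -0.868 0 0 0 -0.221 1;-0.267 -0.868 0 0 0 -0.221 1;-0.267 -0.868 0 0 0 -0.221 1;-0.267 -0.868 0 0 0 -0.221 1;-0.267 -0.868 0 0 0 -0.221 1;-0.267 -0.868 0 0 0 -0.221 1;-0.267 -0.868 0 0 0 -0.221 1",
)

```text
clock: 24.88
eef_pos: [560.3, -143.4, 110.0]
tool_rot: [-3.137, 0.0, -0.018]
force: [0.6, 0.6, -1.7]
width: 26.3
gripper_force: 60.8
```

>>> move_arm(
  rows="0.348 -0.226 0 0 0 0 1;0.348 -0.226 0 0 0 0 1;0.348 -0.226 0 0 0 0 1;0.348 -0.226 0 0 0 0 1;0.348 -0.226 0 0 0 0 1;0.348 -0.226 0 0 0 0 1;0.348 -0.226 0 0 0 0 1;0.348 -0.226 0 0 0 0 1",
)

```text
clock: 25.55
eef_pos: [664.7, -86.5, 110.3]
tool_rot: [3.141, 0.001, -0.026]
force: [0.5, -1.0, -1.4]
width: 26.8
gripper_force: 60.8
```

>>> move_arm(
  rows="0 0 0.2 0 0 0 1;0 0 0.2 0 0 0 1;0 0 0.2 0 0 0 1;0 0 0.264 0 0 0 1;0 0 0.264 0 0 0 1;0 0 0.264 0 0 0 1;0 0 0.264 0 0 0 1;0 0 0.264 0 0 0 -0.1;0 0 0.264 0 0 0 -0.1;0 0 0.264 0 0 0 -0.1;0 0 0.034 0 0 0 -0.1;0 0 0.034 0 0 0 -0.1",
)

```text
clock: 26.55
eef_pos: [665.2, -84.9, 100.3]
tool_rot: [3.141, 0.002, -0.024]
force: [0.5, -0.2, 0.8]
width: 47.1
gripper_force: 0.0
```

```bash
python3 - <<'E'
from plan import *
from h import *
print(read_state()["width"])
o=Cam("side")
for ce,a in yellow(o): 
    if 10<a<60 and ce[1]>180: print(o.back(ce,26)[0].round()[:2],o.back(ce,34)[0].round()[:2])
plan([[(540,-190,110,.6,-.1,0)]]+pick("F"))
plan(place("f",(500,-180)))
E
```

```text
47.11306523246761
[670.  53.] [667.  46.]
[597.  55.] [595.  47.]
[670. -13.] [667. -20.]
[598.  -6.] [596. -13.]
[666. -79.] [663. -86.]
[ 410. -313.] [ 409. -318.]
[ 340. -400.] [ 340. -404.]
[ 438. -426.] [ 437. -430.]
[ 691. -612.] [ 688. -614.]
[ 732. -645.] [ 729. -648.]
call 0 rows 5
  5x: -0.411 0.36 -0.034 0 0 -0.397 -0.1
call 1 rows 7
  7x: -0.583 0.094 0.1 0 0 -0.433 -0.1
call 2 rows 12
  5x: 0 -0 0.193 0 0 0 -0.1
  4x: 0 -0 0.193 0 0 0 1
  3x: 0 -0 -0.1 0 0 0 1
call 0 rows 11
  11x: 0.506 0.156 0 0 0 0.83 1
call 1 rows 5
  5x: 0.305 -0.329 0 0 0 0 1
call 2 rows 13
  4x: -0 -0 0.2 0 0 0 1
  4x: -0 -0 0.263 0 0 0 1
  3x: -0 -0 0.263 0 0 0 -0.1
  2x: -0 -0 0.034 0 0 0 -0.1
```

Module C in pocket d reads about 5 mm off in the side view, so I'll check it after F.

>>> move_arm(
  rows="-0.411 0.36 -0.034 0 0 -0.397 -0.1;-0.411 0.36 -0.034 0 0 -0.397 -0.1;-0.411 0.36 -0.034 0 0 -0.397 -0.1;-0.411 0.36 -0.034 0 0 -0.397 -0.1;-0.411 0.36 -0.034 0 0 -0.397 -0.1;-0.411 0.36 -0.034 0 0 -0.397 -0.1",
)

```text
clock: 27.1
eef_pos: [538.1, -192.9, 111.0]
tool_rot: [3.141, 0.0, 0.598]
force: [1.1, 0.1, 0.2]
width: 47.2
gripper_force: 0.0
```

>>> move_arm(
  rows="-0.583 0.094 0.1 0 0 -0.433 -0.1;-0.583 0.094 0.1 0 0 -0.433 -0.1;-0.583 0.094 0.1 0 0 -0.433 -0.1;-0.583 0.094 0.1 0 0 -0.433 -0.1;-0.583 0.094 0.1 0 0 -0.433 -0.1;-0.583 0.094 0.1 0 0 -0.433 -0.1;-0.583 0.094 0.1 0 0 -0.433 -0.1;-0.583 0.094 0.1 0 0 -0.433 -0.1;-0.583 0.094 0.1 0 0 -0.433 -0.1;-0.583 0.094 0.1 0 0 -0.433 -0.1",
)

```text
clock: 27.93
eef_pos: [413.0, -311.0, 80.0]
tool_rot: [3.141, -0.0, 1.281]
force: [-0.2, 0.1, -1.1]
width: 47.0
gripper_force: 0.0
```

```bash
python3 - <<'E'
from h import *
for i in range(3): c=Cam("wrist")
s=read_state();print(s["eef_pos"],s["tool_rot"],s["width"],fitmod(c,411.7,-311.8))
o=Cam("side")
for ce,a in yellow(o): 
    if 10<a<60 and 180<ce[1]<300: print(a,ce,o.back(ce,34)[0].round()[:2])
a=Cam("scene");i=np.hstack([cv2.resize(o.img[175:255,290:400],None,fx=4,fy=4,interpolation=2),cv2.resize(a.img[190:270,250:340],None,fx=4,fy=4,interpolation=2)]);cv2.imwrite("pics/d.png",i)
E
```

```text
[ 412.31390338 -311.35706899   80.06518766] [3.14135123e+00 1.28685549e-05 1.28114010e+00] 46.71797134556896 (array([ 412.37298057, -312.34663372,    1.28357939]), np.float64(0.02228907867494824))
11 [354.09090909 192.36363636] [667.  46.]
11 [333.09090909 195.36363636] [595.  47.]
14 [359.42857143 206.14285714] [667. -19.]
15 [364.6 221.2] [664. -86.]
36 [300.36111111 298.91666667] [ 410. -316.]
```

View pics/d.png

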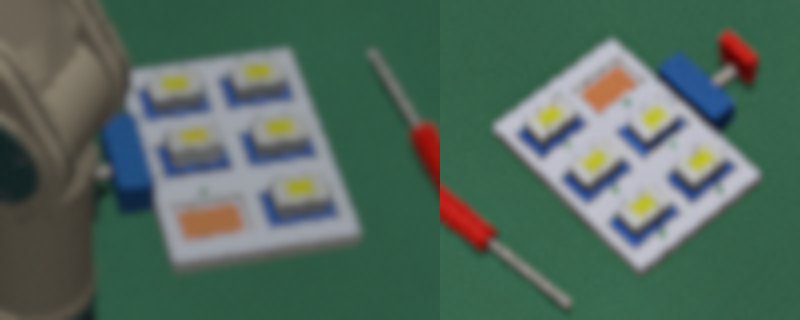

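All five look seated (side view crop, left; scene view, right), so the odd reading came from partial occlusion. Next is F.

>>> move_arm(
  rows="0 0 0.193 0 0 0 -0.1;0 0 0.193 0 0 0 -0.1;0 0 0.193 0 0 0 -0.1;0 0 0.193 0 0 0 -0.1;0 0 0.193 0 0 0 -0.1;0 0 0.193 0 0 0 1;0 0 0.193 0 0 0 1;0 0 0.193 0 0 0 1;0 0 0.193 0 0 0 1;0 0 -0.1 0 0 0 1;0 0 -0.1 0 0 0 1;0 0 -0.1 0 0 0 1",
)

```text
clock: 29.18
eef_pos: [414.4, -314.3, 115.7]
tool_rot: [3.132, 0.003, 1.28]
force: [0.6, -0.6, -1.2]
width: 26.3
gripper_force: 59.6
```

>>> move_arm(
  rows="0.506 0.156 0 0 0 0.83 1;0.506 0.156 0 0 0 0.83 1;0.506 0.156 0 0 0 0.83 1;0.506 0.156 0 0 0 0.83 1;0.506 0.156 0 0 0 0.83 1;0.506 0.156 0 0 0 0.83 1;0.506 0.156 0 0 0 0.83 1;0.506 0.156 0 0 0 0.83 1;0.506 0.156 0 0 0 0.83 1;0.506 0.156 0 0 0 0.83 1;0.506 0.156 0 0 0 0.83 1;0.506 0.156 0 0 0 0.83 1",
)

```text
clock: 30.18
eef_pos: [500.2, -179.6, 110.6]
tool_rot: [3.141, -0.001, -0.024]
force: [-0.3, 0.2, -1.0]
width: 26.4
gripper_force: 59.5
```

>>> move_arm(
  rows="0.305 -0.329 0 0 0 0 1;0.305 -0.329 0 0 0 0 1;0.305 -0.329 0 0 0 0 1;0.305 -0.329 0 0 0 0 1;0.305 -0.329 0 0 0 0 1;0.305 -0.329 0 0 0 0 1;0.305 -0.329 0 0 0 0 1;0.305 -0.329 0 0 0 0 1;0.305 -0.329 0 0 0 0 1",
)

```text
clock: 30.93
eef_pos: [592.9, -85.0, 110.3]
tool_rot: [3.141, 0.0, -0.026]
force: [0.5, -0.1, -1.3]
width: 26.7
gripper_force: 59.5
```

>>> move_arm(
  rows="0 0 0.2 0 0 0 1;0 0 0.2 0 0 0 1;0 0 0.2 0 0 0 1;0 0 0.263 0 0 0 1;0 0 0.263 0 0 0 1;0 0 0.263 0 0 0 1;0 0 0.263 0 0 0 1;0 0 0.263 0 0 0 -0.1;0 0 0.263 0 0 0 -0.1;0 0 0.263 0 0 0 -0.1;0 0 0.034 0 0 0 -0.1;0 0 0.034 0 0 0 -0.1",
)

```text
clock: 31.93
eef_pos: [593.0, -83.6, 100.4]
tool_rot: [3.141, 0.002, -0.024]
force: [1.1, 0.0, 1.2]
width: 47.4
gripper_force: 0.0
```

```bash
python3 - <<'E'
from plan import *
print(json.load(open("cmd.json"))[0])
plan([[(560,60,300,-.0235,-1,0)],[(560,130,340,-.0235,-1,3)]])
E
```

```text
[593.8030860390663, -83.34688307551393, 99.85000000000002]
call 0 rows 6
  6x: -0.124 -0.475 -0.667 0 0 0 -1
call 1 rows 5
  5x: -0.005 -0.233 -0.134 0 0 0 -1
```

>>> move_arm(
  rows="-0.124 -0.475 -0.667 0 0 0 -1;-0.124 -0.475 -0.667 0 0 0 -1;-0.124 -0.475 -0.667 0 0 0 -1;-0.124 -0.475 -0.667 0 0 0 -1;-0.124 -0.475 -0.667 0 0 0 -1;-0.124 -0.475 -0.667 0 0 0 -1;-0.124 -0.475 -0.667 0 0 0 -1",
)

```text
clock: 32.52
eef_pos: [562.1, 65.8, 305.7]
tool_rot: [-3.136, -0.009, -0.016]
force: [1.3, 0.1, -0.8]
width: 85.1
gripper_force: 0.0
```

>>> move_arm(
  rows="-0.005 -0.233 -0.134 0 0 0 -1;-0.005 -0.233 -0.134 0 0 0 -1;-0.005 -0.233 -0.134 0 0 0 -1;-0.005 -0.233 -0.134 0 0 0 -1;-0.005 -0.233 -0.134 0 0 0 -1;-0.005 -0.233 -0.134 0 0 0 -1;-0.005 -0.233 -0.134 0 0 0 -1;-0.005 -0.233 -0.134 0 0 0 -1;-0.005 -0.233 -0.134 0 0 0 -1",
)

```text
clock: 33.27
eef_pos: [559.9, 128.9, 339.8]
tool_rot: [3.141, 0.001, -0.025]
force: [-0.1, -0.2, -0.4]
width: 85.4
gripper_force: 0.0
```

```bash
python3 - <<'E'
from h import *
for i in range(4): c=Cam("wrist")
s=read_state();print(s["eef_pos"],s["tool_rot"],s["width"]);np.save("w6.npy",c.T)
cv2.imwrite("pics/w6.png",c.img)
for ce,a in yellow(c): 
    if a>20: print(ce.round(1),a,c.back(ce,34)[0].round(1)[:2])
E
```

```text
[560.00889348 129.59028344 340.05686837] [ 3.14154927e+00  5.18420680e-05 -2.37842012e-02] 85.12156596218036
[378.7  82.6] 179 [668.4  46. ]
[426.4  81.5] 176 [668.7 -19.8]
[473.9  83.5] 173 [665.2 -86.5]
[420.9 134.5] 168 [596.9 -17.2]
[376.2 135.1] 156 [597.3  47.4]
[467.3 134.9] 157 [595.1 -85.1]
[621.9 278.4] 90 [ 346.3 -391.9]
[ 42.4 300. ] 826 [327.  630.4]
[ 10.9 327.4] 627 [266.6 714.4]
[ 46.7 329.7] 33 [262.5 643.6]
[  9. 360.] 57 [188.2 748.8]
```

View pics/w6.png

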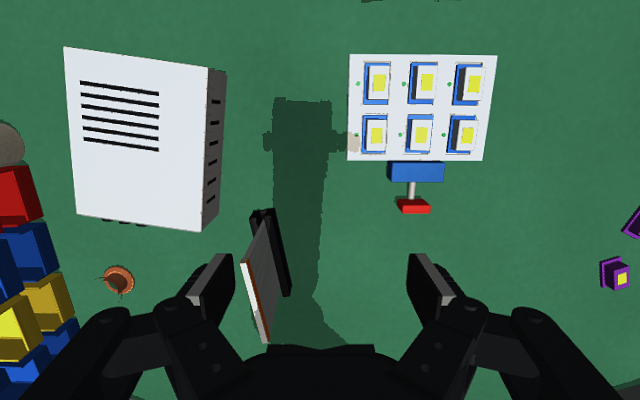

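All six modules are in pockets, at (379,83), (426,82), (474,84), (421,135), (376,135) and (467,135). The vented side of the supply, with its slots at (215,150), faces world -y. The plate in its rack is at (262,290). I'll move for a better rack view and fit the supply from this one.

```bash
cat >> h.py <<'E'
def fitN(views,x0,s0=(3,3,.06)):
    """views: list of (cam,mask,fn(x,y,a)->list of convex point sets); joint xor fit"""
    Z=[]
    for c,m,f in views:
        q=np.vstack([c.proj(p) for p in f(*x0)]);lo=np.maximum(np.floor(q.min(0)-8),0).astype(int);hi=np.minimum(np.ceil(q.max(0)+8),[640,400]).astype(int)
        Z.append((c,(m[lo[1]:hi[1],lo[0]:hi[0]]>0)*1.,f,lo,hi))
    def cost(v):
        t=0
        for c,M,f,lo,hi in Z:
            m=np.zeros((M.shape[0]*4,M.shape[1]*4),np.uint8)
            for p in f(*v): cv2.fillConvexPoly(m,np.rint(cv2.convexHull(((c.proj(p)-lo+.5)*64-8).astype(np.float32))).astype(np.int32),1,shift=4)
            t+=np.abs(cv2.resize(m.astype(float),M.shape[::-1],interpolation=cv2.INTER_AREA)-M).sum()/M.sum()
        return t/len(Z)
    b=np.array(x0,float)
    for _ in range(3):
        r=minimize(cost,b,method="Nelder-Mead",options=dict(initial_simplex=b+np.r_[np.zeros((1,3)),np.diag(s0)],xatol=.01,fatol=1e-6));b=r.x
    return r.x,r.fun
class Saved(Cam):
    def __init__(s,c,img,T): s.__dict__.update(c.__dict__);s.img=cv2.imread(img);s.T=np.load(T)
E
python3 - <<'E'
from h import *
from plan import *
c=Saved(Cam("wrist"),"pics/w6.png","w6.npy")
w=cv2.inRange(hsv(c.img),(0,0,190),(180,40,255));w=cv2.morphologyEx(w,cv2.MORPH_CLOSE,np.ones((9,9)))
print(c.back([(64,47),(208,68),(201,231),(77,213)],80).round())
print(fitN([(c,w,lambda x,y,a:[box(x,y,a,180,220,(80,))])],(600,385,1.5)))
plan([[(430,215,350,FY,-1,3)]])
E
```

```text
[[719. 438.  80.]
 [687. 263.  80.]
 [473. 301.  80.]
 [505. 477.  80.]]
(array([596.12292072, 371.52642077,   1.39032844]), np.float64(0.010563024644251918))
call 0 rows 7
  7x: -0.44 -0.273 -0.033 0 0 0 -1
```

>>> move_arm(
  rows="-0.44 -0.273 -0.033 0 0 0 -1;-0.44 -0.273 -0.033 0 0 0 -1;-0.44 -0.273 -0.033 0 0 0 -1;-0.44 -0.273 -0.033 0 0 0 -1;-0.44 -0.273 -0.033 0 0 0 -1;-0.44 -0.273 -0.033 0 0 0 -1;-0.44 -0.273 -0.033 0 0 0 -1;-0.44 -0.273 -0.033 0 0 0 -1",
)

```text
clock: 34.18
eef_pos: [431.1, 213.8, 350.2]
tool_rot: [3.141, -0.001, -0.025]
force: [0.2, -0.5, 0.2]
width: 85.5
gripper_force: 0.0
```

```bash
python3 - <<'E'
from h import *
for i in range(5): c=Cam("wrist")
s=read_state();print(s["eef_pos"],s["tool_rot"],s["width"]);np.save("w7.npy",c.T)
cv2.imwrite("pics/w7.png",c.img)
E
```

```text
[430.54517415 214.04909121 349.90350305] [ 3.14107822e+00 -1.43715656e-04 -2.51831300e-02] 85.16280847212745
```

View pics/w7.png

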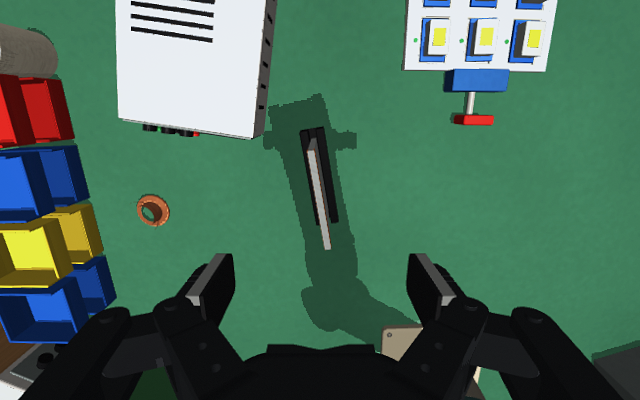

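Clear view: the plate top edge runs from (310,150) to (327,248) in the black rack, with the supply at upper left. Fitting rack and plate.

```bash
python3 - <<'E'
from h import *
c=Saved(Cam("wrist"),"pics/w7.png","w7.npy")
o=obj(c)
# a = direction of plate width; (rack y)
f=lambda x,y,a:[box(x,y,a,150,37,(0,36)),box(x,y,a,120,8,(6,156))]
print(c.back([(310,150),(327,248)],156).round())
v=cv2.cvtColor(c.img,cv2.COLOR_BGR2HSV)
dark=cv2.inRange(v,(0,0,0),(180,255,45)); 
o2=o.copy()
r=fitN([(c,o2,f)],(407,212,.2));print(r)
top=cv2.inRange(v,(0,0,110),(180,60,255));
m=np.zeros_like(top);m[140:255,295:340]=top[140:255,295:340]
r2=fitN([(c,m,lambda x,y,a:[box(x,y,a,120,8,(156,))])],tuple(r[0]));print(r2)
g=Cam("side");sc=Cam("scene")
for k,cc in(("side",g),("scene",sc)): print(k,fitN([(cc,obj(cc),f)],tuple(r[0])))
b=c.img.copy()
for p,col in((f(*r[0])[0],(0,0,255)),(f(*r[0])[1],(255,0,255)),(box(*r2[0],120,8,(156,)),(0,255,255))):
    cv2.polylines(b,[np.rint(cv2.convexHull(c.proj(p).astype(np.float32))).astype(int)],True,col)
b=np.hstack([cv2.resize(b[100:270,250:380],None,fx=3,fy=3,interpolation=0),cv2.resize(o[100:270,250:380],None,fx=3,fy=3)[:,:,None].repeat(3,2)]);cv2.imwrite("pics/w7f.png",b)
E
```

```text
[[463. 224. 156.]
 [346. 207. 156.]]
(array([4.03513036e+02, 2.15178823e+02, 1.42824056e-01]), np.float64(0.08153854080791426))
(array([4.03952823e+02, 2.14852093e+02, 1.39892182e-01]), np.float64(0.11711711711711711))
side (array([4.07161762e+02, 2.24411095e+02, 1.34030212e-01]), np.float64(0.3796101159114858))
scene (array([4.01565367e+02, 2.15012901e+02, 1.73237854e-01]), np.float64(0.3686111111111111))
```

View pics/w7f.png

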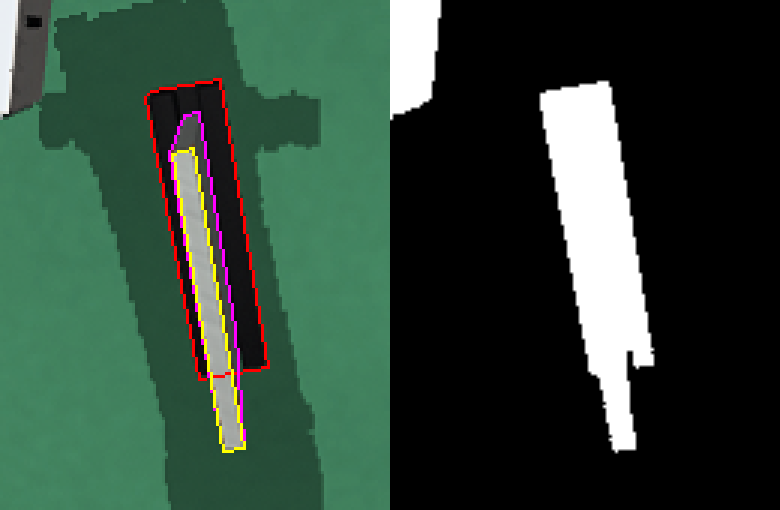

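Overlay matches: rack in red, plate top in yellow, centre (404.3, 215.4), width direction 0.14 rad. Planning the plate move with a 17° lean.

```bash
sed -i "s/from_euler('y',tilt)/from_euler('x',tilt)/" plan.py; python3 - <<'E'
from plan import *
X,Y,a=404.3,215.4,.14
plan([[(X,Y,190,a,-.1,4)],[(X,Y,145,a,-.1,4),(X,Y,145,a,1,6)],[(X,Y,200,a,1,2),(X,Y,262,a,1,3)]])
L=np.array([580.3,283.5]);n=np.array([.18,.984]);b=-.181;t=-.2967
P=lambda u,z:(*(L+(12.36+u)*n),z)
plan([[(*P(-45,262),b,1,2)],[(*P(-45,200),b,1,2,t)],[(*P(-14,146),b,1,5,t)],[(*P(-1,146),b,1,5,t),(*P(-1,135),b,1,5,t)]])
print(json.load(open("cmd.json"))[0])
E
```

```text
call 0 rows 8
  8x: -0.086 0 0.533 0 0 -0.104 -0.1
call 1 rows 12
  6x: 0 0 0.15 0 0 0 -0.1
  6x: 0 0 0.15 0 0 0 1
call 2 rows 9
  4x: 0 0 -0.183 0 0 0 1
  5x: 0 0 -0.389 0 0 0 1
call 0 rows 7
  7x: 0.578 -0.039 -0.001 0 0 0.204 1
call 1 rows 5
  5x: 0 -0 0.207 -0.189 0 0 1
call 2 rows 7
  7x: 0 -0.152 0.142 0 0 0 1
call 3 rows 12
  6x: 0 -0.041 -0.013 0 0 0 1
  6x: 0 -0.052 0.022 0 0 0 1
[582.2724407608923, 294.66036754884783, 135.09895458043624]
```

>>> move_arm(
  rows="-0.086 0 0.533 0 0 -0.104 -0.1;-0.086 0 0.533 0 0 -0.104 -0.1;-0.086 0 0.533 0 0 -0.104 -0.1;-0.086 0 0.533 0 0 -0.104 -0.1;-0.086 0 0.533 0 0 -0.104 -0.1;-0.086 0 0.533 0 0 -0.104 -0.1;-0.086 0 0.533 0 0 -0.104 -0.1;-0.086 0 0.533 0 0 -0.104 -0.1;-0.086 0 0.533 0 0 -0.104 -0.1",
)

```text
clock: 35.33
eef_pos: [405.9, 216.1, 192.1]
tool_rot: [-3.14, -0.004, 0.14]
force: [0.4, -0.1, 0.6]
width: 47.1
gripper_force: 0.0
```

>>> move_arm(
  rows="0 0 0.15 0 0 0 -0.1;0 0 0.15 0 0 0 -0.1;0 0 0.15 0 0 0 -0.1;0 0 0.15 0 0 0 -0.1;0 0 0.15 0 0 0 -0.1;0 0 0.15 0 0 0 -0.1;0 0 0.15 0 0 0 1;0 0 0.15 0 0 0 1;0 0 0.15 0 0 0 1;0 0 0.15 0 0 0 1;0 0 0.15 0 0 0 1;0 0 0.15 0 0 0 1",
)

```text
clock: 36.33
eef_pos: [404.3, 215.5, 145.6]
tool_rot: [-3.141, -0.0, 0.14]
force: [-0.7, 0.5, 5.4]
width: 7.2
gripper_force: 59.0
```

>>> move_arm(
  rows="0 0 -0.183 0 0 0 1;0 0 -0.183 0 0 0 1;0 0 -0.183 0 0 0 1;0 0 -0.183 0 0 0 1;0 0 -0.389 0 0 0 1;0 0 -0.389 0 0 0 1;0 0 -0.389 0 0 0 1;0 0 -0.389 0 0 0 1;0 0 -0.389 0 0 0 1",
)

```text
clock: 37.08
eef_pos: [402.6, 215.2, 260.0]
tool_rot: [3.141, 0.003, 0.14]
force: [0.2, -0.9, -2.4]
width: 6.8
gripper_force: 60.2
```

```bash
python3 - <<'E'
from h import *
for i in range(3): c=Cam("wrist")
s=read_state();print(s["eef_pos"],s["tool_rot"],s["width"],s["gripper_force"],s["force"])
b=Cam("side");a=Cam("scene");cv2.imwrite("pics/hold.png",np.hstack([cv2.resize(c.img,(480,300)),cv2.resize(b.img[80:240,210:370],(300,300))]))
E
```

```text
[403.08856445 214.98471285 260.30003088] [3.14010994e+00 2.99230301e-03 1.39887393e-01] 7.004046253982864 60.18180012702942 [-0.01112437 -0.62532873 -2.53230034]
```

View pics/hold.png

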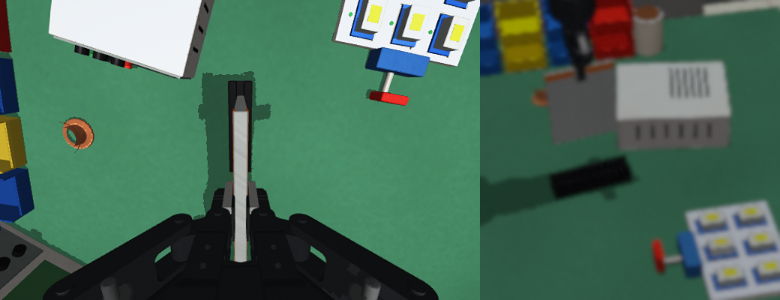

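The plate is held square between the jaws and clear of the rack. Carrying it to the supply.

>>> move_arm(
  rows="0.578 -0.039 -0.001 0 0 0.204 1;0.578 -0.039 -0.001 0 0 0.204 1;0.578 -0.039 -0.001 0 0 0.204 1;0.578 -0.039 -0.001 0 0 0.204 1;0.578 -0.039 -0.001 0 0 0.204 1;0.578 -0.039 -0.001 0 0 0.204 1;0.578 -0.039 -0.001 0 0 0.204 1;0.578 -0.039 -0.001 0 0 0.204 1",
)

```text
clock: 38.0
eef_pos: [572.8, 250.8, 261.4]
tool_rot: [3.141, 0.002, -0.181]
force: [-0.5, 0.0, -3.8]
width: 6.7
gripper_force: 60.2
```

>>> move_arm(
  rows="0 0 0.207 -0.189 0 0 1;0 0 0.207 -0.189 0 0 1;0 0 0.207 -0.189 0 0 1;0 0 0.207 -0.189 0 0 1;0 0 0.207 -0.189 0 0 1;0 0 0.207 -0.189 0 0 1",
)

```text
clock: 38.5
eef_pos: [574.6, 249.8, 201.8]
tool_rot: [2.847, -0.002, -0.182]
force: [0.4, 0.1, -2.8]
width: 6.7
gripper_force: 60.2
```

>>> move_arm(
  rows="0 -0.152 0.142 0 0 0 1;0 -0.152 0.142 0 0 0 1;0 -0.152 0.142 0 0 0 1;0 -0.152 0.142 0 0 0 1;0 -0.152 0.142 0 0 0 1;0 -0.152 0.142 0 0 0 1;0 -0.152 0.142 0 0 0 1;0 -0.152 0.142 0 0 0 1",
)

```text
clock: 39.17
eef_pos: [580.4, 281.2, 147.4]
tool_rot: [2.846, -0.001, -0.182]
force: [0.1, -0.3, -3.2]
width: 6.7
gripper_force: 60.2
```

```bash
python3 - <<'E'
from h import *
for i in range(3): c=Cam("wrist")
s=read_state();T=Tt(s);print(s["eef_pos"],T[:3,2],T[:3,0],s["width"],s["gripper_force"],s["force"])
b=Cam("side");a=Cam("scene");cv2.imwrite("pics/lean.png",np.hstack([cv2.resize(c.img,(480,300)),cv2.resize(b.img[80:200,240:360],(300,300))]))
E
```

```text
[579.93415439 281.73642452 146.39436166] [-0.05211093 -0.28742555 -0.95638434] [ 9.83725945e-01 -1.79675006e-01  3.97660238e-04] 6.993822362059806 60.24267554283142 [ 0.25568485  0.18642887 -3.38346508]
```

View pics/lean.png

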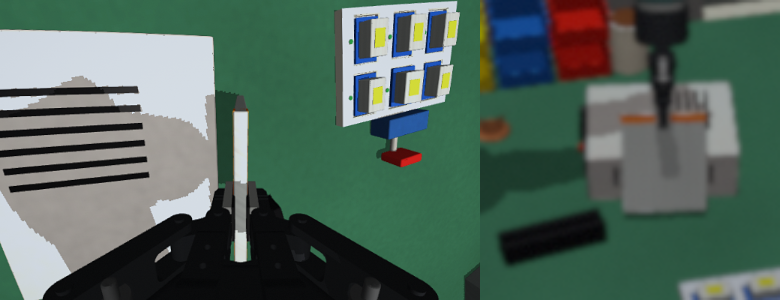

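The plate is parallel to the vented side, slanted and centred. Moving it in and watching the force.

>>> move_arm(
  rows="0 -0.041 -0.013 0 0 0 1;0 -0.041 -0.013 0 0 0 1;0 -0.041 -0.013 0 0 0 1;0 -0.041 -0.013 0 0 0 1;0 -0.041 -0.013 0 0 0 1;0 -0.041 -0.013 0 0 0 1",
)

```text
clock: 39.92
eef_pos: [582.1, 293.8, 146.1]
tool_rot: [2.844, 0.0, -0.181]
force: [0.2, 0.3, -3.0]
width: 6.8
gripper_force: 60.2
```

>>> move_arm(
  rows="0 -0.006 0.02 0 0 0 1;0 -0.006 0.02 0 0 0 1;0 -0.006 0.02 0 0 0 1;0 -0.011 0.035 0 0 0 1;0 -0.011 0.035 0 0 0 1;0 -0.011 0.035 0 0 0 1;0 -0.011 0.035 0 0 0 1;0 -0.011 0.035 0 0 0 1",
)

```text
clock: 40.58
eef_pos: [581.9, 294.5, 134.9]
tool_rot: [2.844, 0.0, -0.181]
force: [-0.9, 0.0, -2.9]
width: 6.8
gripper_force: 60.2
```

```bash
python3 - <<'E'
from h import *
for i in range(4): c=Cam("wrist");s=read_state();print(s["eef_pos"].round(2),s["force"].round(2))
E
```

```text
[581.98 294.54 134.97] [ 0.62  0.24 -3.39]
[582.   294.56 135.  ] [ 0.14  0.67 -2.79]
[582.04 294.59 135.02] [-0.63  0.04 -3.34]
[582.05 294.59 135.05] [ 0.5   0.16 -3.12]
```

>>> move_arm(
  rows="0 -0.002 0.005 0 0 0 1;0 -0.002 0.005 0 0 0 1;0 -0.002 0.005 0 0 0 1;0 -0.002 0.005 0 0 0 1",
)

```text
clock: 41.12
eef_pos: [582.5, 294.9, 134.6]
tool_rot: [2.845, -0.001, -0.18]
force: [-1.3, 0.7, 6.8]
width: 7.0
gripper_force: 61.3
```

>>> move_arm(
  rows="0 -0.003 -0.001 0 0 0 1;0 -0.003 -0.001 0 0 0 1;0 -0.003 -0.001 0 0 0 1;0 -0.003 -0.001 0 0 0 1",
)

```text
clock: 41.45
eef_pos: [582.6, 295.3, 134.5]
tool_rot: [2.844, -0.001, -0.181]
force: [-1.6, 1.0, 6.7]
width: 6.7
gripper_force: 61.6
```

```bash
python3 - <<'E'
from h import *
for i in range(4): c=Cam("wrist");s=read_state();print(s["eef_pos"].round(2),s["force"].round(2))
E
```

```text
[582.58 295.27 134.48] [-2.45  0.04  6.69]
[582.57 295.28 134.48] [-1.53  0.95  6.99]
[582.57 295.3  134.48] [-1.96  0.29  6.37]
[582.59 295.25 134.47] [-1.05  0.46  5.73]
```

The bottom edge is on the bench (about 7 N up on the wrist). Releasing and backing off along the tool axis.

>>> move_arm(
  rows="0 0 0 0 0 0 -0.1;0 0 0 0 0 0 -0.1;0 0 0 0 0 0 -0.1;0 0 0 0 0 0 -0.1;0 0 -0.1 0 0 0 -0.1;0 0 -0.3 0 0 0 -0.1;0 0 -0.6 0 0 0 -0.1;0 0 -0.6 0 0 0 -0.1;0 0 -0.6 0 0 0 -0.1;0 0 -0.6 0 0 0 -0.1",
)

```text
clock: 42.48
eef_pos: [594.4, 349.7, 311.8]
tool_rot: [2.851, -0.009, -0.177]
force: [0.1, 0.6, -0.2]
width: 46.5
gripper_force: 0.0
```

```bash
python3 - <<'E'
from h import *
for i in range(4): c=Cam("wrist");
s=read_state();print(s["eef_pos"].round(2),s["tool_rot"].round(3),s["force"].round(2))
b=Cam("side");a=Cam("scene");cv2.imwrite("pics/lean2.png",np.hstack([cv2.resize(c.img,(400,250)),cv2.resize(b.img[95:195,265:365],(250,250),interpolation=2)]))
E
```

```text
[591.14 346.95 304.13] [ 2.843e+00  2.000e-03 -1.810e-01] [-0.26 -0.28 -0.59]
```

View pics/lean2.png

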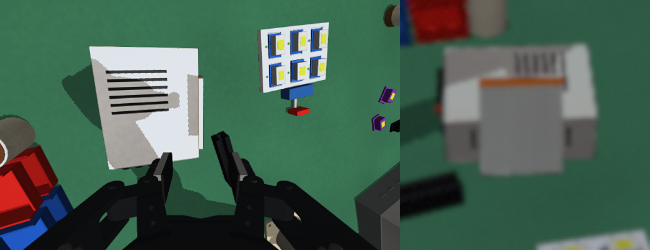

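The plate stands leaning at a clear slant, centred on the vented side (side view, plate 481–563 against supply 448–593). Now the slide.

```bash
python3 - <<'E'
from plan import *
p,M=map(np.array,json.load(open("cmd.json")))
p=p+M@np.array([0,-.005,.004-.6])*300;print(p)
json.dump([p.tolist(),M.tolist()],open("cmd.json","w"))
plan([[(540,150,300,-.1,-1,0)],[(440,-15,230,FY,-1,4)]])
E
```

```text
[591.92394359 347.52686509 305.63831054]
call 0 rows 5
  5x: -0.052 0.644 0.217 0.189 0.008 -0.051 -1
call 1 rows 9
  9x: -0.277 0.58 0.233 0 0 -0.049 -1
```

>>> move_arm(
  rows="-0.052 0.644 0.217 0.189 0.008 -0.051 -1;-0.052 0.644 0.217 0.189 0.008 -0.051 -1;-0.052 0.644 0.217 0.189 0.008 -0.051 -1;-0.052 0.644 0.217 0.189 0.008 -0.051 -1;-0.052 0.644 0.217 0.189 0.008 -0.051 -1;-0.052 0.644 0.217 0.189 0.008 -0.051 -1",
)

```text
clock: 43.28
eef_pos: [536.9, 138.8, 300.2]
tool_rot: [3.137, 0.002, -0.114]
force: [-1.0, -1.5, 0.1]
width: 85.3
gripper_force: 0.0
```

>>> move_arm(
  rows="-0.277 0.58 0.233 0 0 -0.049 -1;-0.277 0.58 0.233 0 0 -0.049 -1;-0.277 0.58 0.233 0 0 -0.049 -1;-0.277 0.58 0.233 0 0 -0.049 -1;-0.277 0.58 0.233 0 0 -0.049 -1;-0.277 0.58 0.233 0 0 -0.049 -1;-0.277 0.58 0.233 0 0 -0.049 -1;-0.277 0.58 0.233 0 0 -0.049 -1;-0.277 0.58 0.233 0 0 -0.049 -1",
)

```text
clock: 44.03
eef_pos: [440.9, -14.0, 229.9]
tool_rot: [-3.141, -0.001, -0.021]
force: [-0.2, -0.5, 0.5]
width: 85.5
gripper_force: 0.0
```

```bash
python3 - <<'E'
from h import *
from plan import *
for i in range(4): c=Cam("wrist");
s=read_state();print(s["eef_pos"].round(2),s["tool_rot"].round(3));cv2.imwrite("pics/w9.png",c.img)
h=hsv(c.img);r=cv2.inRange(h,(0,150,60),(6,255,255))|cv2.inRange(h,(174,150,60),(180,255,255))
n,l,st,ce=cv2.connectedComponentsWithStats(r)
for i in range(1,n):
    if st[i,4]>60: print(st[i],ce[i].round(),c.back(ce[i],40).round(1))
q=c.proj([487,-14,25])[0];print("exp",q)
print("handle",fit(c,r,lambda x,y,a:box(x,y,a,14,44,(6,44)),(487,-14,FY)))
for p in POC.values(): print(fit(c,cv2.inRange(h,(22,110,90),(36,255,255)),lambda x,y,a:box(x,y,a,14,12,(34,)),(*p,FY),pad=25)[0].round(2) if False else "",end="")
for ce,a in yellow(c):
    if a>60: print(ce.round(),a,c.back(ce,34)[0].round(1))
E
```

```text
[440.45 -14.19 229.93] [ 3.142e+00 -1.000e-03 -2.100e-02]
[299 130  42  15 608] [320. 137.] [[487.4 -15.   40. ]]
exp [318.87150295 136.29749925]
handle (array([ 4.86669068e+02, -1.46842193e+01, -1.75131408e-02]), np.float64(0.10444078947368421))
[318.  22.] 371 [598.  -15.7  34. ]
[253.  24.] 382 [598.2  48.   34. ]
[388.  24.] 382 [595.4 -84.4  34. ]
[622. 248.] 178 [ 345.7 -391.9   34. ]
```

View pics/w9.png

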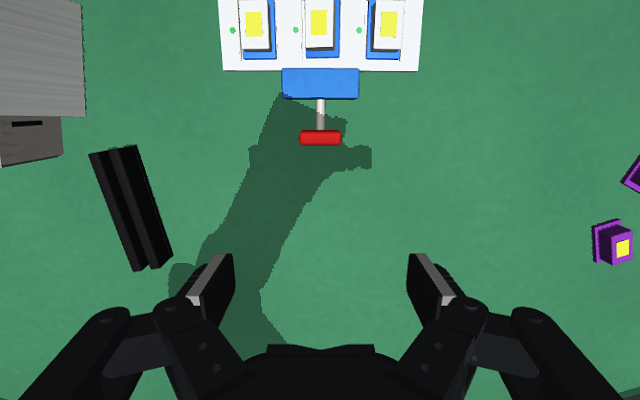

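Handle is at (487,-14.7), square. The middle near module (pocket d) again reads about 2 mm off its neighbours, so I'll look at it closely first.

```bash
python3 - <<'E'
from plan import *
plan([[(580,-17,150,FY,-1,3)]])
E
```

```text
call 0 rows 7
  7x: 0.467 -0.004 0.267 0 0 0 -1
```

>>> move_arm(
  rows="0.467 -0.005 0.267 0 0 0 -1;0.467 -0.005 0.267 0 0 0 -1;0.467 -0.005 0.267 0 0 0 -1;0.467 -0.005 0.267 0 0 0 -1;0.467 -0.005 0.267 0 0 0 -1;0.467 -0.005 0.267 0 0 0 -1;0.467 -0.005 0.267 0 0 0 -1;0.467 -0.005 0.267 0 0 0 -1",
)

```text
clock: 44.9
eef_pos: [579.2, -16.7, 150.6]
tool_rot: [-3.141, -0.001, -0.023]
force: [-0.2, -0.5, 0.1]
width: 85.5
gripper_force: 0.0
```

```bash
python3 - <<'E'
from h import *
for i in range(4): c=Cam("wrist");
s=read_state();print(s["eef_pos"].round(2));cv2.imwrite("pics/w10.png",c.img);np.save("w10.npy",c.T)
cv2.imwrite("pics/w10c.png",cv2.resize(c.img[80:320,200:520],None,fx=2.4,fy=2.4,interpolation=2))
h=hsv(c.img);y=cv2.inRange(h,(22,110,90),(36,255,255));n,l,st,ce=cv2.connectedComponentsWithStats(y)
for i in range(1,n):
    if st[i,4]>60:
        k,_=cv2.findContours((l==i).astype(np.uint8),0,1);print(c.back(ce[i],34).round(1)[0,:2],cv2.minAreaRect(c.back(np.concatenate(k)[:,0],34)[:,:2].astype(np.float32)))
E
```

```text
[579.8  -16.54 150.88]
[668.6 -19.9] ((668.3547973632812, -19.686861038208008), (15.6225004196167, 20.93376350402832), 89.24650573730469)
[668.8  46.3] ((668.5850219726562, 46.33015441894531), (15.93470573425293, 20.945133209228516), 88.26020050048828)
[665.7 -86.6] ((665.2322387695312, -86.54914855957031), (15.820634841918945, 21.727807998657227), 88.56676483154297)
[597.7  47.9] ((597.52734375, 47.93608093261719), (16.387052536010742, 21.028564453125), 88.67483520507812)
[596.4 -16.1] ((596.3963623046875, -16.378154754638672), (15.364665031433105, 21.834518432617188), 88.11863708496094)
[594.8 -84.7] ((594.55322265625, -84.72007751464844), (15.750312805175781, 21.013328552246094), 88.74591827392578)
```

View pics/w10c.png

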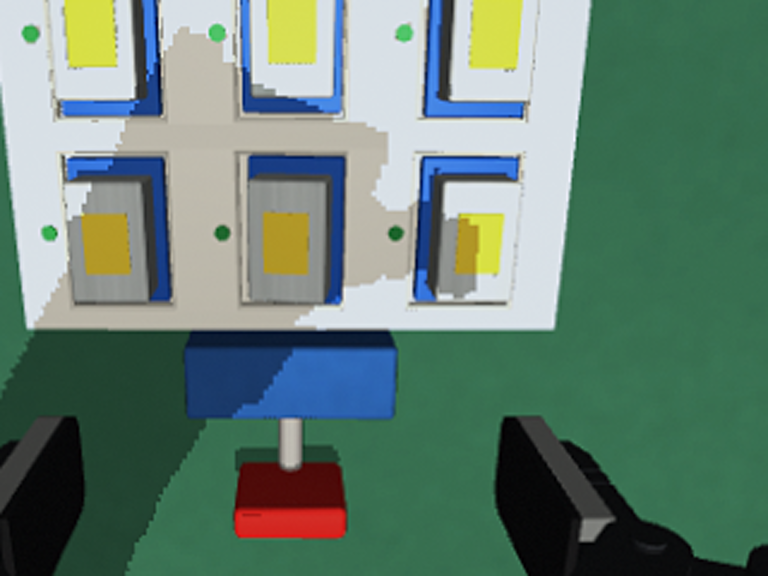

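Close view: the middle near module's block (247–330) sits left of centre on its flange (right edge 345, on the pocket rim), so it is tilted with its -y edge on the rim. I'll regrip and reseat it. First, the pocket wall positions.

```bash
python3 - <<'E'
from h import *
from plan import *
c=Saved(Cam("wrist"),"pics/w10.png","w10.npy")
g=c.img.astype(float).sum(2)/3
for row in (140,): pass
for a,b in((62,172),(237,345),(412,522)):
    print(c.back([(200+a/2.4,80+200/2.4),(200+b/2.4,80+200/2.4)],14)[:,:2].round(1).tolist())
for r in (146,150,200,204): print(r,c.img[r,292:350].sum(1).tolist())
plan([[(595.3,-16.8,80,FY,-.1,6)]])
plan([[(595.3,-16.8,31,FY,-.1,4),(595.3,-16.8,31,FY,1,5)],[(595.3,-16.8,44,FY,1,5)]])
E
```

```text
[[609.9, 68.1], [608.9, 26.4]]
[[608.3, 1.8], [607.4, -38.9]]
[[606.8, -64.2], [606.0, -105.9]]
146 [554, 553, 553, 557, 554, 512, 413, 424, 567, 563, 537, 302, 206, 210, 216, 217, 216, 219, 217, 215, 217, 217, 215, 217, 214, 217, 217, 214, 214, 214, 216, 212, 213, 213, 213, 213, 212, 208, 205, 206, 200, 201, 209, 208, 207, 204, 201, 201, 203, 202, 180, 181, 403, 568, 557, 553, 552, 555]
150 [552, 552, 554, 554, 555, 516, 399, 354, 569, 564, 537, 283, 206, 212, 214, 212, 212, 212, 217, 214, 217, 215, 216, 216, 215, 217, 215, 216, 217, 216, 217, 219, 217, 218, 219, 218, 218, 219, 217, 221, 220, 220, 221, 220, 220, 220, 219, 221, 218, 223, 196, 187, 403, 569, 554, 552, 550, 552]
200 [541, 541, 540, 540, 541, 542, 523, 430, 352, 556, 534, 449, 369, 426, 429, 427, 424, 416, 412, 418, 419, 430, 438, 434, 430, 434, 438, 436, 438, 444, 441, 434, 434, 434, 440, 435, 427, 429, 427, 425, 432, 439, 376, 222, 193, 201, 210, 210, 209, 175, 315, 682, 688, 680, 681, 679, 677, 678]
204 [538, 538, 537, 537, 538, 541, 531, 445, 403, 558, 550, 532, 407, 436, 409, 410, 408, 411, 422, 390, 388, 405, 417, 416, 414, 429, 430, 434, 439, 447, 444, 441, 436, 442, 444, 442, 435, 435, 437, 426, 435, 439, 373, 219, 196, 206, 199, 244, 377, 320, 340, 668, 678, 673, 670, 672, 673, 673]
call 0 rows 8
  8x: 0.05 -0.002 0.233 0 0 0 -0.1
call 0 rows 11
  6x: 0 0 0.163 0 0 0 -0.1
  5x: 0 0 0.163 0 0 0 1
call 1 rows 6
  6x: 0 0 -0.043 0 0 0 1
```

>>> move_arm(
  rows="0.05 -0.002 0.233 0 0 0 -0.1;0.05 -0.002 0.233 0 0 0 -0.1;0.05 -0.002 0.233 0 0 0 -0.1;0.05 -0.002 0.233 0 0 0 -0.1;0.05 -0.002 0.233 0 0 0 -0.1;0.05 -0.002 0.233 0 0 0 -0.1;0.05 -0.002 0.233 0 0 0 -0.1;0.05 -0.002 0.233 0 0 0 -0.1",
)

```text
clock: 45.82
eef_pos: [595.8, -16.5, 81.5]
tool_rot: [-3.141, -0.003, -0.023]
force: [0.3, 0.2, 0.1]
width: 47.0
gripper_force: 0.0
```

>>> move_arm(
  rows="0 0 0.163 0 0 0 -0.1;0 0 0.163 0 0 0 -0.1;0 0 0.163 0 0 0 -0.1;0 0 0.163 0 0 0 -0.1;0 0 0.163 0 0 0 -0.1;0 0 0.163 0 0 0 -0.1;0 0 0.163 0 0 0 1;0 0 0.163 0 0 0 1;0 0 0.163 0 0 0 1;0 0 0.163 0 0 0 1;0 0 0.163 0 0 0 1",
)

```text
clock: 46.73
eef_pos: [595.9, -16.6, 32.4]
tool_rot: [-3.141, -0.003, -0.023]
force: [-1.1, -0.3, 6.3]
width: 26.6
gripper_force: 60.3
```

>>> move_arm(
  rows="0 0 -0.083 0 0 0 1;0 0 -0.083 0 0 0 1;0 0 -0.083 0 0 0 1;0 0 -0.083 0 0 0 1;0 0 -0.083 0 0 0 1;0 0 -0.083 0 0 0 1",
)

```text
clock: 47.23
eef_pos: [594.5, -16.3, 55.2]
tool_rot: [-3.141, 0.001, -0.023]
force: [0.6, 0.4, -0.7]
width: 26.5
gripper_force: 59.4
```

```bash
python3 - <<'E'
from h import *
for i in range(4): c=Cam("wrist");
s=read_state();print(s["eef_pos"].round(2),s["tool_rot"].round(4),s["width"],s["force"].round(1));np.save("w11.npy",c.T)
cv2.imwrite("pics/w11.png",c.img);cv2.imwrite("pics/w11c.png",cv2.resize(c.img[60:310,160:480],None,fx=2.4,fy=2.4,interpolation=2))
for ce,a in yellow(c):
    if a>60: print(ce,a,(ce[0]-c.cx)/c.f)
E
```

```text
[594.86 -16.55  55.59] [-3.1416e+00  1.0000e-04 -2.2800e-02] 26.548135626989534 [ 0.4 -0.6  0.1]
[322.18841545 111.41810919] 1502 0.006415375495497225
[187.76258993 113.7763244 ] 1529 -0.4463708383240403
[457.97150431 114.8880053 ] 1509 0.4637732564634187
[204.18987342 246.36416748] 1027 -0.39103885530692006
[440.76660156 246.375     ] 1024 0.4058220202108824
[320.29480614 267.79517191] 1367 3.7135431484092084e-05
```

View pics/w11c.png

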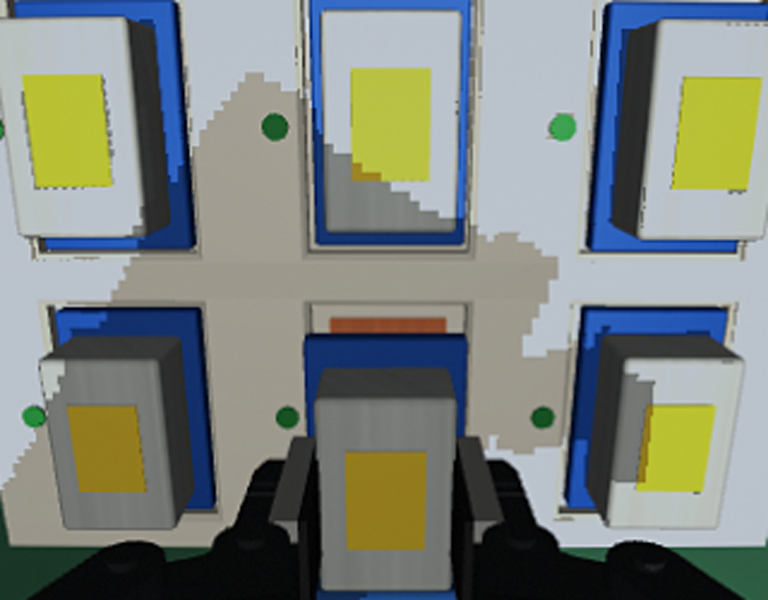

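The module now hangs level in the jaws, with its flange (305–466) about 1 mm to +y of the pocket (308–472). Shifting 0.9 mm, settling and lowering.

>>> move_arm(
  rows="0 0.003 0.03 0 0 0 1;0 0.003 0.03 0 0 0 1;0 0.003 0.03 0 0 0 1;0 0.003 0.03 0 0 0 1;0 0.003 0.03 0 0 0 1;0 0.003 0.083 0 0 0 1;0 0.003 0.083 0 0 0 1;0 0.003 0.083 0 0 0 1;0 0.003 0.083 0 0 0 1;0 0.003 0.083 0 0 0 1",
)

```text
clock: 48.27
eef_pos: [596.2, -17.7, 32.4]
tool_rot: [-3.142, -0.003, -0.023]
force: [0.7, 0.6, 6.6]
width: 26.7
gripper_force: 66.1
```

```bash
python3 - <<'E'
from h import *
s=read_state();print(s["eef_pos"].round(2),s["force"].round(1),s["torque"].round(2))
E
```

```text
[596.22 -17.69  32.39] [0.7 0.6 6.6] [ 0.02  0.11 -0.02]
```

>>> move_arm(
  rows="0 0 0 0 0 0 -0.1;0 0 0 0 0 0 -0.1;0 0 0 0 0 0 -0.1;0 0 0 0 0 0 -0.1;0 0 -0.397 0 0 0 -0.1;0 0 -0.397 0 0 0 -0.1;0 0 -0.397 0 0 0 -0.1;0 0 -0.397 0 0 0 -0.1;0 0 -0.397 0 0 0 -0.1;0 0 -0.397 0 0 0 -0.1",
)

```text
clock: 49.1
eef_pos: [594.5, -16.9, 149.9]
tool_rot: [-3.141, 0.0, -0.022]
force: [0.3, -0.1, -0.2]
width: 46.9
gripper_force: 0.0
```

```bash
python3 - <<'E'
from h import *
for i in range(4): c=Cam("wrist");
s=read_state();print(s["eef_pos"].round(2));cv2.imwrite("pics/w12c.png",np.hstack([cv2.resize(c.img[40:280,180:460],(560,480),interpolation=2)]))
for ce,a in yellow(c):
    if a>60: print(c.back(ce,34).round(1)[0,:2])
o=Cam("side")
for ce,a in yellow(o): 
    if 6<a<60 and 180<ce[1]<240: print("side",a,o.back(ce,34)[0].round(1)[:2])
E
```

```text
[594.12 -17.27 148.8 ]
[668.9  46.2]
[667.9 -19.7]
[665.1 -86.6]
[597.5  47.9]
[595.  -18.4]
[594.5 -84.7]
side 11 [667.3  45.6]
side 13 [596.3  47.8]
side 15 [666.3 -18.9]
side 17 [594.9 -15.5]
side 15 [663.8 -85.5]
side 18 [593.5 -83.7]
```

View pics/w12c.png

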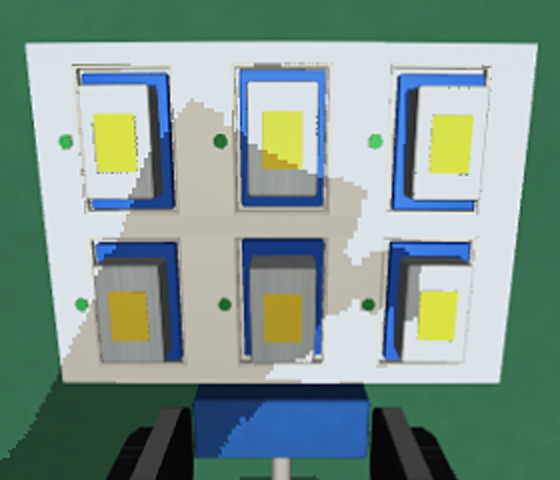

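```bash
cat > tilt.py <<'E'
from h import *
from plan import POC
def corners(dx,dy,zs): return np.array([[i*dx/2,j*dy/2,z] for z in zs for i in(1,-1) for j in(1,-1)])
FL,BK=corners(56,36,(0,6)),corners(44,28,(6,26));PT=corners(20.5,15,(26,))
def tiltfit(c,p):
    h=hsv(c.img);B=cv2.inRange(h,(100,110,30),(125,255,255));Y=cv2.inRange(h,(18,110,60),(36,255,255))
    q=c.proj(box(*p,0,66,46,(8,40)));lo=np.maximum(np.floor(q.min(0)),0).astype(int);hi=np.minimum(np.ceil(q.max(0)),[640,400]).astype(int)
    B,Y=[(m[lo[1]:hi[1],lo[0]:hi[0]]>0)*1. for m in(B,Y)]
    def cost(v):
        Rm=R.from_euler('xyz',[v[4]/20,v[5]/20,v[3]/20]).as_matrix()
        def ras(P):
            m=np.zeros((B.shape[0]*4,B.shape[1]*4),np.uint8)
            cv2.fillConvexPoly(m,np.rint(cv2.convexHull(((c.proj(P@Rm.T+[p[0]+v[0],p[1]+v[1],8+v[2]])-lo+.5)*64-8).astype(np.float32))).astype(np.int32),1,shift=4)
            return cv2.resize(m.astype(float),B.shape[::-1],interpolation=cv2.INTER_AREA)
        bk=ras(BK);return (np.abs(np.clip(ras(FL)-bk,0,1)-B).sum()+np.abs(ras(PT)-Y).sum())/(B.sum()+Y.sum())
    b=np.array([0,0,0,-.5,0,0.])
    for k in range(4):
        r=minimize(cost,b,method="Nelder-Mead",options=dict(initial_simplex=b+np.r_[np.zeros((1,6)),np.diag([1.5]*6)*(-1)**k],xatol=.01,fatol=1e-6,maxiter=700));b=r.x
    x=r.x.copy();x[3:]=np.degrees(x[3:]/20);return x.round(2),round(r.fun,3)
E
python3 - <<'E'
from tilt import *
c=Cam("wrist");print(read_state()["eef_pos"]);cv2.imwrite("pics/w13.png",c.img);np.save("w13.npy",c.T)
print("dx dy dz yaw roll pitch")
for k,p in POC.items(): print(k,*tiltfit(c,p))
E
```

```text
[594.45732055 -17.46576109 149.15720249]
dx dy dz yaw roll pitch
a [-0.34 -0.34  0.12 -1.42  1.53  0.82] 0.086
b [-0.48 -0.22  0.38 -0.9   1.77  3.59] 0.114
c [ 0.68 -0.93 -1.82 -1.32  0.25 -0.07] 0.129
d [ 1.65 -1.23 -0.63 -1.37  0.21 -3.52] 0.324
e [-0.95 -2.38  0.22 -1.08 -1.55  0.41] 0.108
f [ 0.63 -1.98  1.67 -1.06 -1.83  1.58] 0.09
```

Blue-mask pose fits confirm that d is still about 1.7 mm too far +x, with that end raised 3.5°. The other five read level to within fit noise. I'll regrip and move it 1.7 mm back.

>>> move_arm(
  rows="0 0 0.25 0 0 0 -0.1;0 0 0.25 0 0 0 -0.1;0 0 0.25 0 0 0 -0.1;0 0 0.25 0 0 0 -0.1;0 0 0.397 0 0 0 -0.1;0 0 0.397 0 0 0 -0.1;0 0 0.397 0 0 0 -0.1;0 0 0.397 0 0 0 -0.1;0 0 0.397 0 0 0 -0.1",
)

```text
clock: 50.15
eef_pos: [597.0, -17.8, 33.8]
tool_rot: [3.141, -0.005, -0.023]
force: [-0.4, 0.7, -0.1]
width: 46.7
gripper_force: 0.0
```

>>> move_arm(
  rows="0 0 0 0 0 0 1;0 0 0 0 0 0 1;0 0 0 0 0 0 1;0 0 0 0 0 0 1;0 0 -0.06 0 0 0 1;0 0 -0.06 0 0 0 1;0 0 -0.06 0 0 0 1;0 0 -0.06 0 0 0 1;-0.006 0 -0.06 0 0 0 1;-0.006 0 -0.06 0 0 0 1;-0.006 0 -0.06 0 0 0 1;-0.006 0 -0.06 0 0 0 1",
)

```text
clock: 51.15
eef_pos: [593.1, -17.4, 48.7]
tool_rot: [-3.142, 0.0, -0.023]
force: [-0.2, -0.4, -1.4]
width: 26.8
gripper_force: 59.7
```

```bash
python3 - <<'E'
from tilt import *
for i in range(4):c=Cam("wrist")
s=read_state();print(s["eef_pos"].round(2),s["tool_rot"].round(4),s["force"].round(1),s["width"])
# row profile: pocket far edge & flange far edge at d, relative to b and f
cv2.imwrite("pics/w14.png",c.img)
h=hsv(c.img);B=cv2.inRange(h,(100,110,30),(125,255,255))
q=c.proj([[625,-17.7,14],[566,-17.7,14],[624.8,-17.7,14]]);print(q.round(1))
for col in (314,320,326): print(col,[int(v) for v in c.img[150:200,col].sum(1)])
E
```

```text
[593.31 -17.41  49.  ] [-3.1415e+00 -5.0000e-04 -2.2700e-02] [ 0.8  0.2 -0.7] 26.98729364740719
[[318.3 187.6]
 [320.6 278.1]
 [318.3 187.9]]
314 [378, 377, 380, 369, 314, 228, 154, 183, 180, 181, 147, 309, 484, 379, 257, 381, 411, 419, 442, 446, 441, 444, 441, 441, 444, 441, 443, 443, 441, 440, 442, 440, 440, 442, 448, 409, 343, 405, 456, 450, 452, 459, 392, 250, 253, 255, 256, 254, 261, 212]
320 [378, 378, 383, 370, 315, 231, 149, 181, 180, 181, 147, 308, 482, 383, 231, 353, 413, 417, 438, 448, 442, 444, 442, 438, 442, 442, 441, 441, 443, 442, 440, 440, 439, 441, 451, 410, 342, 404, 457, 451, 452, 459, 390, 241, 242, 247, 245, 246, 253, 204]
326 [383, 384, 387, 375, 320, 233, 154, 178, 178, 180, 145, 310, 480, 383, 231, 355, 416, 416, 439, 449, 441, 442, 441, 441, 443, 444, 441, 441, 440, 440, 440, 441, 441, 441, 448, 414, 346, 402, 455, 452, 452, 459, 387, 238, 241, 241, 241, 239, 248, 200]
```

```bash
python3 - <<'E'
from tilt import *
for i in range(4):c=Cam("wrist")
s=read_state();print(s["eef_pos"].round(2))
print("rim",c.back([(320,186.3)],14),"flange far", c.back([(320,192.4)],31.5), c.back([(320,192.4)],29))
Y=cv2.inRange(hsv(c.img),(18,110,60),(36,255,255));n,l,st,ce=cv2.connectedComponentsWithStats(Y)
for i in range(1,n):
    if st[i,4]>300: print(ce[i].round(1),st[i])
B=cv2.inRange(hsv(c.img),(100,110,30),(125,255,255))
for col in (300,305,310,320,330,335,340): print(col,[int(v) for v in c.img[186:200,col].sum(1)],np.flatnonzero(B[180:300,col])[:1]+180)
E
```

```text
[593.35 -17.36  49.11]
rim [[625.771208   -18.63761355  14.        ]] flange far [[626.99476231 -18.69869504  31.5       ]] [[626.3032477  -18.67802513  29.        ]]
[320.4 108. ] [ 303   84   35   50 1679]
[179.8 110.8] [ 160   87   40   49 1667]
[462.5 111.9] [ 444   88   39   49 1643]
[197.8 249.4] [ 181  231   34   38 1125]
[444.  248.9] [ 427  231   35   37 1093]
[320.3 272.4] [ 303  254   35   39 1280]
300 [327, 399, 456, 454, 451, 459, 390, 243, 246, 253, 252, 250, 257, 209] [200]
305 [328, 399, 460, 454, 452, 459, 389, 241, 240, 242, 245, 247, 252, 206] [200]
310 [331, 394, 458, 452, 452, 459, 390, 241, 242, 248, 245, 244, 251, 204] [200]
320 [330, 389, 456, 452, 450, 455, 418, 307, 237, 245, 245, 248, 249, 204] [200]
330 [333, 384, 460, 450, 452, 456, 418, 307, 244, 248, 252, 252, 257, 211] [200]
335 [331, 382, 457, 452, 452, 456, 417, 301, 232, 237, 241, 241, 246, 201] [200]
340 [330, 380, 457, 450, 452, 455, 417, 305, 244, 249, 249, 248, 254, 210] [200]
```

>>> move_arm(
  rows="0.004 0 0.01 0 0 0 1;0.004 0 0.02 0 0 0 1;0.004 0 0.026 0 0 0 1;0.004 0 0.026 0 0 0 1;0.004 0 0.026 0 0 0 1;0.004 0 0.026 0 0 0 1;0.004 0 0.026 0 0 0 1;0.004 0 0.03 0 0 0 1;0.004 0 0.034 0 0 0 1;0.004 0 0.038 0 0 0 1;0.004 0 0.038 0 0 0 1;0.004 0 0.038 0 0 0 1",
)

```text
clock: 52.55
eef_pos: [594.4, -17.4, 37.6]
tool_rot: [-3.141, -0.0, -0.023]
force: [-0.0, -1.1, -0.4]
width: 26.7
gripper_force: 59.7
```

```bash
python3 - <<'E'
from h import *
for i in range(3):
    s=read_state();print(s["eef_pos"].round(2),s["force"].round(1));c=Cam("wrist")
E
```

```text
[594.41 -17.37  37.57] [-0.  -1.1 -0.4]
[594.45 -17.38  37.64] [ 0.7 -0.6 -0.9]
[594.51 -17.4   37.71] [ 0.1 -0.4 -0.8]
```

Steady at (594.5, -17.4) with no contact. Lowering slowly.

>>> move_arm(
  rows="0 0 0.004 0 0 0 1;0 0 0.008 0 0 0 1;0 0 0.012 0 0 0 1;0 0 0.012 0 0 0 1;0 0 0.016 0 0 0 1;0 0 0.016 0 0 0 1;0 0 0.019 0 0 0 1;0 0 0.019 0 0 0 1;0 0 0.022 0 0 0 1;0 0 0.022 0 0 0 1;0 0 0.022 0 0 0 1;0 0 0.022 0 0 0 1",
)

```text
clock: 53.7
eef_pos: [594.7, -17.5, 32.8]
tool_rot: [-3.141, -0.001, -0.023]
force: [-3.2, 0.5, 13.3]
width: 26.7
gripper_force: 61.8
```

```bash
python3 - <<'E'
from h import *
for i in range(2):
    s=read_state();print(s["eef_pos"].round(2),s["force"].round(1));c=Cam("wrist")
E
```

```text
[594.75 -17.47  32.77] [-3.2  0.5 13.3]
[594.75 -17.44  32.8 ] [-3.2 -0.1 12.9]
```

>>> move_arm(
  rows="0 0 0 0 0 0 -0.1;0 0 0 0 0 0 -0.1;0 0 0 0 0 0 -0.1;0 0 0 0 0 0 -0.1;0 0 -0.393 0 0 0 -0.1;0 0 -0.393 0 0 0 -0.1;0 0 -0.393 0 0 0 -0.1;0 0 -0.393 0 0 0 -0.1;0 0 -0.393 0 0 0 -0.1;0 0 -0.393 0 0 0 -0.1;0 0 -0.393 0 0 0 -0.1",
)

```text
clock: 54.72
eef_pos: [593.4, -17.0, 147.6]
tool_rot: [-3.141, 0.002, -0.023]
force: [-0.1, 0.5, -0.4]
width: 46.6
gripper_force: 0.0
```

```bash
python3 - <<'E'
from tilt import *
for i in range(4):c=Cam("wrist")
s=read_state();print(s["eef_pos"].round(2));cv2.imwrite("pics/w15.png",c.img);np.save("w15.npy",c.T)
for k,p in POC.items(): print(k,*tiltfit(c,p))
for ce,a in yellow(c):
    if a>60: print(c.back(ce,34).round(1)[0,:2],a)
o=Cam("side")
for ce,a in yellow(o): 
    if 6<a<60 and 180<ce[1]<240: print("side",a,o.back(ce,34)[0].round(1)[:2])
# edges along columns through each near-row flange corner zones
for k in "bdf":
    x,y=POC[k]
    for dx0 in (1,-1):
        P=np.array([[x+dx0*t,y-.7-(-16 if y<0 else 16)*0,14] for t in np.arange(24,33,.5)])
        q=c.proj(P);print(k,dx0,[int(cv2.remap(c.img,np.float32([[a]]),np.float32([[b]]),1)[0,0].astype(int).sum()) for a,b in q])
E
```

```text
[593.82 -17.44 147.89]
a [-0.3  -0.43  0.16 -1.26  1.    0.66] 0.112
b [-0.13 -0.12 -0.17 -1.58  2.    1.36] 0.096
c [ 0.49 -0.92 -2.66 -1.3   0.45  0.56] 0.096
d [ 0.7  -0.94 -0.85 -1.25  0.08  0.61] 0.332
e [-1.05 -2.6  -1.28 -1.18 -1.1   0.94] 0.078
f [ 0.15 -2.01  1.89 -1.56 -2.19  1.91] 0.09
[668.4 -19.9] 580
[668.6  46.3] 588
[665.6 -86.6] 571
[597.  -18.1] 445
[594.6 -84.7] 442
[597.5  47.9] 459
side 11 [667.3  45.6]
side 13 [596.3  47.8]
side 15 [666.3 -18.9]
side 18 [596.  -17.8]
side 15 [663.8 -85.5]
side 18 [593.5 -83.7]
b 1 [222, 221, 222, 222, 224, 225, 224, 213, 186, 124, 208, 410, 457, 459, 492, 525, 540, 549]
b -1 [438, 438, 438, 438, 438, 441, 435, 426, 420, 416, 436, 462, 486, 510, 522, 529, 534, 537]
d 1 [228, 228, 228, 227, 228, 228, 228, 228, 223, 213, 211, 213, 285, 369, 455, 524, 544, 550]
d -1 [443, 440, 443, 444, 436, 429, 382, 335, 373, 413, 517, 625, 652, 676, 678, 676, 676, 677]
f 1 [402, 415, 413, 411, 413, 415, 418, 402, 364, 256, 231, 347, 470, 602, 649, 680, 679, 677]
f -1 [674, 674, 674, 674, 676, 676, 657, 637, 602, 566, 591, 618, 646, 672, 675, 674, 675, 676]
```

```bash
python3 - <<'E'
from tilt import *
names="abcdef"
cams={"scene":Cam("scene"),"side":Cam("side"),"wrist":Saved(Cam("wrist"),"pics/w15.png","w15.npy")}
for n,c in cams.items():
    ys=[ce for ce,a in yellow(c) if a>4];P=[]
    for k in names:
        q=c.proj([*POC[k],34])[0];d=[np.linalg.norm(y-q) for y in ys];i=int(np.argmin(d));P.append(c.back(ys[i],34)[0,:2]-POC[k] if d[i]<12 else [np.nan]*2)
    P=np.array(P);print(n,(P-np.nanmedian(P,0)).round(1).tolist())
from plan import *
json.dump([[594.7,-17.7,31+3+117.5-1],Rt(FY).tolist()],open("cmd.json","w"))
plan([[(487.0,-14.6,120,FY,-.7,5)]])
E
```

```text
scene [[-0.4, -1.1], [0.1, -0.6], [-0.1, 0.3], [0.7, 0.4], [-0.3, -0.0], [2.2, 0.0]]
side [[-0.9, -0.9], [0.3, -0.4], [-0.3, 0.6], [1.5, 0.0], [-1.4, -0.0], [0.6, 0.2]]
wrist [[-1.2, 0.1], [-0.1, 0.0], [0.2, -0.0], [0.9, 0.1], [-1.1, -0.7], [0.1, -0.5]]
call 0 rows 8
  8x: -0.359 -0.002 0.102 0 0 0 -0.7
```

All views agree that d is now flat and in line with the others. Going to the handle.

>>> move_arm(
  rows="-0.359 -0.002 0.102 0 0 0 -0.7;-0.359 -0.002 0.102 0 0 0 -0.7;-0.359 -0.002 0.102 0 0 0 -0.7;-0.359 -0.002 0.102 0 0 0 -0.7;-0.359 -0.002 0.102 0 0 0 -0.7;-0.359 -0.002 0.102 0 0 0 -0.7;-0.359 -0.002 0.102 0 0 0 -0.7;-0.359 -0.002 0.102 0 0 0 -0.7",
)

```text
clock: 55.78
eef_pos: [488.4, -14.5, 118.6]
tool_rot: [3.141, -0.003, -0.022]
force: [-1.0, 0.3, -0.7]
width: 72.7
gripper_force: 0.0
```

>>> move_arm(
  rows="0 0 0.2 0 0 0 -0.7;0 0 0.2 0 0 0 -0.7;0 0 0.2 0 0 0 -0.7;0 0 0.295 0 0 0 -0.7;0 0 0.295 0 0 0 -0.7;0 0 0.295 0 0 0 -0.7;0 0 0.295 0 0 0 -0.7;0 0 0.295 0 0 0 1;0 0 0.295 0 0 0 1;0 0 0.295 0 0 0 1;0 0 0.295 0 0 0 1;0 0 0.295 0 0 0 1",
)

```text
clock: 56.78
eef_pos: [487.6, -14.5, 31.3]
tool_rot: [-3.142, -0.003, -0.023]
force: [-2.0, 0.3, 7.1]
width: 43.0
gripper_force: 59.7
```

```bash
python3 - <<'E'
from h import *
for i in range(3):
    s=read_state();print(s["eef_pos"].round(2),s["force"].round(1),s["width"]);c=Cam("wrist")
E
```

```text
[487.62 -14.54  31.27] [-2.   0.3  7.1] 42.95689723106732
[487.64 -14.55  31.26] [-1.8 -0.2  8.3] 42.63002123775061
[487.64 -14.54  31.28] [-0.3  0.2  8.8] 43.08036532189203
```

Gripped at 43 mm. Pulling out gradually.

>>> move_arm(
  rows="-0.02 0 0 0 0 0 1;-0.04 0 0 0 0 0 1;-0.06 0 0 0 0 0 1;-0.08 0 0 0 0 0 1;-0.1 0 0 0 0 0 1;-0.115 0 0 0 0 0 1;-0.125 0 0 0 0 0 1;-0.13 0 0 0 0 0 1;-0.13 0 0 0 0 0 1;-0.13 0 0 0 0 0 1;-0.13 0 0 0 0 0 1;-0.13 0 0 0 0 0 1",
)

```text
clock: 57.93
eef_pos: [454.3, -13.8, 31.3]
tool_rot: [3.14, -0.012, -0.022]
force: [9.5, -0.5, -0.8]
width: 42.7
gripper_force: 60.9
```

```bash
python3 - <<'E'
from h import *
for i in range(3):
    s=read_state();print(s["eef_pos"].round(2),s["force"].round(1),s["width"]);c=Cam("wrist")
E
```

```text
[454.27 -13.77  31.34] [ 9.5 -0.5 -0.8] 42.6834619906697
[454.27 -13.77  31.34] [10.2  0.3  1. ] 42.9130016591903
[454.3  -13.78  31.36] [10.3  1.1  0.2] 42.877735904008844
```

>>> move_arm(
  rows="-0.01 0 0 0 0 0 1;-0.02 0 0 0 0 0 1;-0.025 0 0 0 0 0 1;-0.03 0 0 0 0 0 1;-0.03 0 0 0 0 0 1;-0.03 0 0 0 0 0 1;-0.03 0 0 0 0 0 1",
)

```text
clock: 58.67
eef_pos: [447.5, -13.6, 31.4]
tool_rot: [3.14, -0.015, -0.022]
force: [15.4, 0.9, -3.4]
width: 43.2
gripper_force: 61.9
```

```bash
python3 - <<'E'
from h import *
for i in range(3):
    s=read_state();print(s["eef_pos"].round(2),s["force"].round(1),s["width"]);c=Cam("wrist")
E
```

```text
[447.52 -13.61  31.37] [15.4  0.9 -3.4] 43.205432667295796
[447.52 -13.61  31.37] [14.5  0.5 -3.8] 42.94811970532197
[447.54 -13.63  31.37] [12.4  0.2 -2.9] 42.90779989661254
```

>>> move_arm(
  rows="-0.01 0 0 0 0 0 1;-0.015 0 0 0 0 0 1;-0.015 0 0 0 0 0 1;-0.015 0 0 0 0 0 1;-0.015 0 0 0 0 0 1;-0.015 0 0 0 0 0 1;-0.015 0 0 0 0 0 1;-0.015 0 0 0 0 0 1;-0.015 0 0 0 0 0 1;-0.015 0 0 0 0 0 1;-0.015 0 0 0 0 0 1;-0.015 0 0 0 0 0 1",
)

```text
clock: 59.82
eef_pos: [447.5, -13.6, 31.4]
tool_rot: [3.139, -0.022, -0.022]
force: [23.2, 1.1, -11.4]
width: 42.9
gripper_force: 63.1
```

```bash
python3 - <<'E'
from h import *
s=read_state();print(s["eef_pos"].round(2),s["force"].round(1),s["width"]);c=Cam("wrist");cv2.imwrite("pics/w16.png",c.img)
E
```

```text
[447.45 -13.62  31.45] [ 23.2   1.1 -11.4] 42.93723571458542
```

At the stop: position fixed while the force rose to 23 N. It was held over 1 s. Bringing it home and releasing.

>>> move_arm(
  rows="0.03 0 0 0 0 0 1;0.05 0 0 0 0 0 1;0.07 0 0 0 0 0 1;0.09 0 0 0 0 0 1;0.11 0 0 0 0 0 1;0.13 0 0 0 0 0 1;0.145 0 0 0 0 0 1;0.155 0 0 0 0 0 1;0.165 0 0 0 0 0 1;0.17 0 0 0 0 0 1;0.17 0 0 0 0 0 1;0.17 0 0 0 0 0 1",
)

```text
clock: 60.87
eef_pos: [487.6, -14.6, 31.3]
tool_rot: [3.141, -0.005, -0.023]
force: [2.6, -1.7, 8.8]
width: 42.8
gripper_force: 65.7
```

>>> move_arm(
  rows="0 0 0 0 0 0 -0.7;0 0 0 0 0 0 -0.7;0 0 0 0 0 0 -0.7;0 0 0 0 0 0 -0.7;0 0 0 0 0 0 -0.7;0 0 -0.15 0 0 0 -0.7;0 0 -0.3 0 0 0 -0.7;0 0 -0.6 0 0 0 -0.7;0 0 -0.6 0 0 0 -0.7;0 0 -0.6 0 0 0 -0.7;0 0 -0.6 0 0 0 -0.7",
)

```text
clock: 61.78
eef_pos: [487.2, -14.6, 213.1]
tool_rot: [-3.141, -0.007, -0.022]
force: [0.6, -0.4, 0.2]
width: 72.3
gripper_force: 0.0
```

>>> move_arm(
  rows="-0.16 0 -0.067 0 0 0 -1;-0.16 0 -0.067 0 0 0 -1;-0.16 0 -0.067 0 0 0 -1;-0.16 0 -0.067 0 0 0 -1;-0.16 0 -0.067 0 0 0 -1;-0.16 0 -0.067 0 0 0 -1",
)

```text
clock: 62.28
eef_pos: [437.9, -13.2, 229.4]
tool_rot: [3.141, -0.001, -0.022]
force: [-0.7, 0.7, -0.2]
width: 85.5
gripper_force: 0.0
```

```bash
python3 - <<'E'
from tilt import *
for i in range(5): c=Cam("wrist")
s=read_state();print(s["eef_pos"].round(2),s["force"].round(1),s["width"])
h=hsv(c.img);r=cv2.inRange(h,(0,150,60),(6,255,255))|cv2.inRange(h,(174,150,60),(180,255,255))
print("handle",fit(c,r,lambda x,y,a:box(x,y,a,14,44,(6,44)),(487,-14,FY:=-.0235)))
names="abcdef"
cams={"scene":Cam("scene"),"side":Cam("side"),"wrist":c}
for n,c in cams.items():
    ys=[ce for ce,a in yellow(c) if a>4];P=[]
    for k in names:
        q=c.proj([*POC[k],34])[0];d=[np.linalg.norm(y-q) for y in ys];i=int(np.argmin(d));P.append(c.back(ys[i],34)[0,:2]-POC[k] if d[i]<12 else [np.nan]*2)
    P=np.array(P);print(n,(P-np.nanmedian(P,0)).round(1).tolist())
# plate orange band check: expected top centre
L=np.array([580.3,283.5]);n=np.array([.18,.984]);t=np.radians(17);u=-28.28+150*np.sin(t);z=1.17+150*np.cos(t)
E=[*(L+u*n),z]
for k in("side","scene"):
    c=cams[k];h=hsv(c.img);m=cv2.inRange(h,(5,90,60),(20,255,255));q=c.proj(E)[0];a=np.zeros_like(m);x0,y0=q.astype(int);a[y0-12:y0+13,x0-40:x0+41]=m[y0-12:y0+13,x0-40:x0+41]
    ys,xs=np.nonzero(a);print(k,q.round(1),xs.mean().round(1),ys.mean().round(1),xs.min(),xs.max(),len(xs))
E
```

```text
[437.48 -13.38 229.68] [0.1 0.7 0.1] 85.39670031609306
handle (array([ 4.86786123e+02, -1.54666160e+01, -2.12896478e-02]), np.float64(0.09195402298850575))
scene [[-0.8, -0.5], [-0.1, -0.2], [0.6, 0.3], [0.1, 0.2], [-1.0, 0.2], [0.5, -0.5]]
side [[-0.3, -0.5], [-0.5, -0.4], [0.5, 0.6], [1.1, 0.5], [-0.8, 0.4], [0.3, -1.1]]
wrist [[nan, nan], [-0.9, 0.0], [nan, nan], [0.7, 0.2], [nan, nan], [0.0, -0.4]]
side [313.2 124.6] 313.2 127.5 297 330 108<stdin>:18: RuntimeWarning: Mean of empty slice.
  ret = ret.dtype.type(ret / rcount)
Traceback (most recent call last):
ValueError: zero-size array to reduction operation minimum which has no identity
```

The handle is home, all six modules line up in every view, and the plate's band is where it should be. Handing in.

```bash
python3 -c "
from cell import *
print(finish_job())"
```

```text
the job is handed in; nothing more can be done
None
```

The job is handed in: all six modules are seated in pockets (one had to be reseated), the plate leans at about 17° against the middle of the vented side, and the slide was pulled to its stop, held over 1 s and is home again; I viewed 18 pictures against the limit of 14, and no score came back.

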